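# Pack the sample set of bisque ware, leave the handled pieces

### The arm

A 6-joint arm with a two-finger parallel gripper is mounted at the origin on the work surface. World frame = base frame: x ahead of the robot, y to its left, z up, the work surface at z = 0. Lengths are in mm, angles in rad, forces in N, time in s.
With the tool pointing down it reaches from about 275 to 750 mm from the base axis. Payload 10.2 kg.
Tool frame: the origin (TCP) lies at the very end of the fingers, on their centre line; the grasp point (between the pads) lies 19 mm behind it (ctrl.pinch_z is the distance from the TCP to the grasp point, in mm); y points along the fingers, z is the direction in which the jaws open and shut, and the axes are right-handed (so a half turn about y gives the same grasp; the last joint's range is limited). The gripper opens to 85 mm and grips with 20 to 120 N. Pads are 22 mm wide; open, the fingers measure 114 mm over their backs; the gripper's body (76 mm by 85 mm) begins 54 mm behind the grasp point. The pads swing forward as they close: fully open they stand 13 mm farther back than shut.
Start: joints at [-1.472, 0.313, 1.498, -0, 1.331, -0.223], TCP at [166.031, -498.061, 231.294] pointing down, gripper open.
Joint ranges: [-2.94, 2.94], [-0.97, 2.17], [0.19, 2.56], [-1.23, 4.37], [0.02, 3.11], [-2.88, 2.88]. Speed limits (rad/s): [2.39, 2.39, 3.01, 3.14, 3.14, 3.14].

### API

Orientations are given as a unit quaternion [w, x, y, z].
In Python, from rig import sense, eyes, ctrl gives the robot as it stands. The module is installed in compiled form; this text tells all that it offers.
- The arm moves only by the shell command python3 -m handwheel 'ROWS' [FORCE]. ROWS is JSON, a list of rows, each an object of numbers: "grip": the finger opening in mm, from 0 to 85.4; "tx", "ty", "tz": the shift along the tool's x, y, z in mm; "wx", "wy", "wz": the turn, a rotation vector about the tool's x, y, z in rad. In form: [{"grip": .., "tx": .., "ty": .., "tz": .., "wx": .., "wy": .., "wz": ..}, ...]. A call has 1 to 10 rows; each row shifts and turns the commanded pose from where the row before left it, along the tool's axes as they then stand; what a row does not reach is not made up. A row lasts 1/12 s, in which the tool goes at most 41.7 mm and 7.16 degrees, less where a joint would pass 70% of its speed; a pose out of reach is approached as far as the arm can. A call is refused whole if a number of a shift passes 41.7 or a number of a turn 0.125, either way. A call with a gripper value outside its range is refused whole. The fingers move at their own pace and stop on an object; FORCE is the grip in N (left out, the last holds). Time passes only in rows, so rows that do not move let the fingers close. It gives the time, the measured TCP pose, the force and the opening at its end, in the units of the state.
- sense(): the state, without advancing time (a new reading comes with each control period).
- eyes.capture(name): name is "scene" or "top" or "wrist"; returns a dict with "pixels" (480x640x3 uint8, red, green, blue), "mtx" (3x3 intrinsics, pixels), "R" (3x3) and "t" (3): a world point X has camera coordinates R X + t. Camera axes: x right, y down, z forward; pixel columns grow to the right and rows downward; lengths in mm; the calibration is good to about 2 mm. A picture is of the moment at which its call begins. There is no depth.
- ctrl.finish_job(): hands the job in, once; it reports no verdict.
The state is a dict: "time_s": time; "joints": joint angles; "dq": joint speeds; "tau": joint torques, N m; "eef_pos": TCP position; "ee_rot": TCP orientation; "force": force on the tool from outside, world axes, zero at the start; "wrist_torque": the same for the moment, N m; "grip_width": opening from 0.0 (shut) to 1.0 (fully open).
Only numpy, scipy, OpenCV 4.12 (cv2) and the standard library are available. Lean on these libraries where they do the work, as an engineer would, in place of code of your own. Each camera call takes 0.05 s, during which the arm holds its last target.

### The job

Pack the sample set: stand each of the four unglazed pieces without a handle (round cup, square cup, oblong dish, slim bud vase) upright in the grey foam frame of the blue tray that is shaped for its foot, so that it sits flat on the frame's floor. Set the pieces down without dropping them, and leave the mug and the jug with handles standing where they are.

Things in the scene. Friction and masses are not known exactly. Their poses are not given: they have to be found in the camera images.
- round_cup: Round cup WITHOUT a handle, unglazed pinkish clay, 56 mm across (52 mm at the very foot), 50 mm tall, open top, wall 4 mm. Origin: centre of the underside; z up along its axis. About 100 g; stands loose on the bench.
- square_cup: Square open cup without a handle, same clay, 48 x 48 mm, 48 mm tall, wall 5 mm; x and y run square to its flat sides. Origin: centre of the underside; z up along its axis. About 100 g; stands loose on the bench.
- oblong_dish: Oblong open dish without a handle, same clay, 70 mm long (its x), 30 mm wide (its y), 36 mm tall, wall 4 mm. Origin: centre of the underside; z up along its axis. About 100 g; stands loose on the bench.
- bud_vase: Slim round bud vase WITHOUT a handle, same clay: straight body 34 mm across up to 42 mm, then a neck 22 mm across and a lip 26 mm across at the top, 62 mm tall, solid. Origin: centre of the underside; z up along its axis. About 100 g; stands loose on the bench.
- handled_mug: Does not belong: the same round cup (56 mm across, 50 mm tall) but WITH an ear handle that stands out 22 mm beyond its side along its +x. Origin: centre of the underside; z up along its axis. About 100 g; stands loose on the bench.
- handled_jug: Does not belong: the same slim shape as the bud vase (34 mm across, 62 mm tall) but WITH an ear handle that stands out 22 mm beyond its side along its +x. Origin: centre of the underside; z up along its axis. About 100 g; stands loose on the bench.
- frame_round: The large round grey foam frame, home of the round cup: a low ring, 76 mm across inside, 88 mm outside. It and the other frames lie in a fixed light-blue lattice tray, 236 mm square, rim 30 mm above the bench; the tray's place and turn change. Fixed in the tray, square to its sides. Origin: centre of its underside, 5 mm above the bench; z up. Floor 2 mm thick, edge 6 mm thick and 10 mm above the underside.
- frame_square: The square grey foam frame, home of the square cup: 68 x 68 mm inside, 80 x 80 mm outside; x and y run along its sides. The four frames stand 2 x 2, 112 mm between centres; which has which corner changes. Fixed in the tray, square to its sides. Origin: centre of its underside, 5 mm above the bench; z up. Floor 2 mm thick, edge 6 mm thick and 10 mm above the underside.
- frame_oblong: The oblong grey foam frame, home of the oblong dish: 90 mm (its x) by 50 mm (its y) inside, 102 x 62 mm outside. Fixed in the tray, square to its sides. Origin: centre of its underside, 5 mm above the bench; z up. Floor 2 mm thick, edge 6 mm thick and 10 mm above the underside.
- frame_small: The small round grey foam frame, home of the bud vase: a low ring, 54 mm across inside, 66 mm outside. Fixed in the tray, square to its sides. Origin: centre of its underside, 5 mm above the bench; z up. Floor 2 mm thick, edge 6 mm thick and 10 mm above the underside.
There are look-alikes about, which are no part of the job. What is shaped like the handled_mug but green is not meant.

How it is judged:
By the outcome, as a careful person would: the job done as asked, in the order asked, and still so for the second after the job is handed in, with the robot touching nothing.
It also fails if it takes over 109 s, if anything falls off the work surface, if the arm or the gripper's body presses on something with over 40 N, if the wrist force passes 120 N, or if a joint passes its speed limit or range.

## Working session

There is one attempt and no reset: what is moved stays moved. The work goes in short steps, Python scripts to look and compute and a shell command to move; the robot and the scene stay as the last step left them, time stands still between calls to the robot, and variables do not carry over. Pictures are saved under pics/ and viewed, and the job is handed in when it is done.

```bash
mkdir -p pics
cat > h.py <<'E'
import numpy as np, cv2
from rig import sense, eyes, ctrl
E
python3 - <<'E'
from h import *
for n in ["scene","top","wrist"]:
    c=eyes.capture(n); cv2.imwrite(f"pics/{n}0.png",c["pixels"][:,:,::-1]); np.savez(f"pics/{n}0.npz",**c)
    print(n,c["mtx"].tolist(),(-c["R"].T@c["t"]).round(1),c["R"].round(3).tolist())
print(sense(), ctrl.pinch_z)
E
```

```text
scene [[593.7464804168175, 0.0, 324.88798361386114], [0.0, 593.7464804168175, 244.04927844423057], [0.0, 0.0, 1.0]] [1046.8 -139.5  912. ] [[0.231, 0.973, -0.016], [0.815, -0.202, -0.543], [-0.531, 0.112, -0.84]]
top [[468.2353799348451, 0.0, 321.37861193483894], [0.0, 468.2353799348451, 242.19904641388845], [0.0, 0.0, 1.0]] [383.6 -55.2 889.5] [[0.011, -1.0, 0.01], [-0.991, -0.012, -0.136], [0.136, -0.008, -0.991]]
wrist [[350.42998227181505, 0.0, 316.36271199445497], [0.0, 350.42998227181505, 239.15231643110664], [0.0, 0.0, 1.0]] [ 245.7 -469.9  373.7] [[0.316, -0.949, -0.001], [-0.897, -0.299, 0.327], [-0.31, -0.102, -0.945]]
{'time_s': 0.15, 'joints': array([-1.47239150e+00,  3.13297164e-01,  1.49821407e+00, -1.39286820e-05,
        1.33102698e+00, -2.23397455e-01]), 'dq': array([-0.00086534, -0.00060682, -0.00077615,  0.00083884,  0.00017375,
        0.00103215]), 'tau': array([ 1.54668367e-03, -4.12367427e+01, -2.59797710e+01, -2.03802374e-04,
        3.20993102e-03, -2.56538044e-05]), 'eef_pos': array([ 166.0131217 , -497.86642649,  230.89724309]), 'ee_rot': array([ 0.11330125, -0.11326904,  0.69830699, -0.69763909]), 'force': array([ 0.59919408, -0.90860525, -0.78780287]), 'wrist_torque': array([-0.03068528,  0.00993822, -0.00230902]), 'grip_width': 0.9974464520243953} 18.700000000000003
```

View pics/scene0.png

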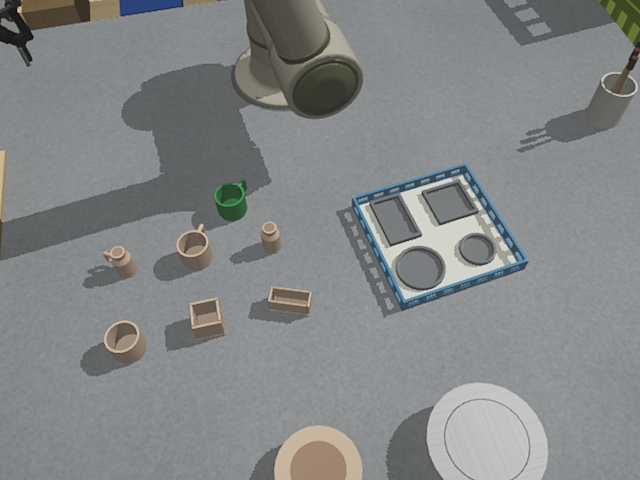

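View pics/top0.png

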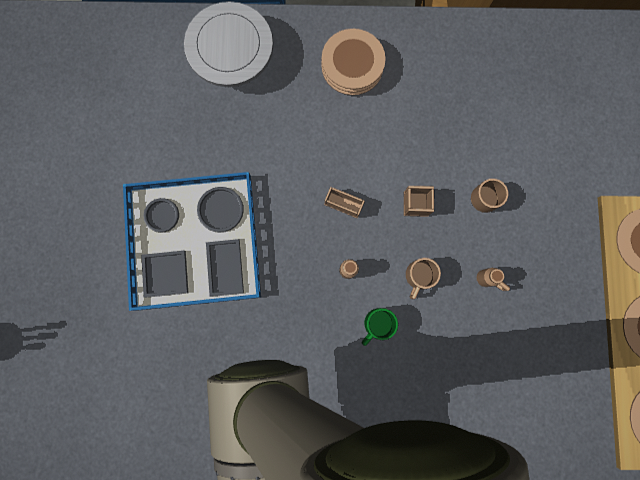

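View pics/wrist0.png

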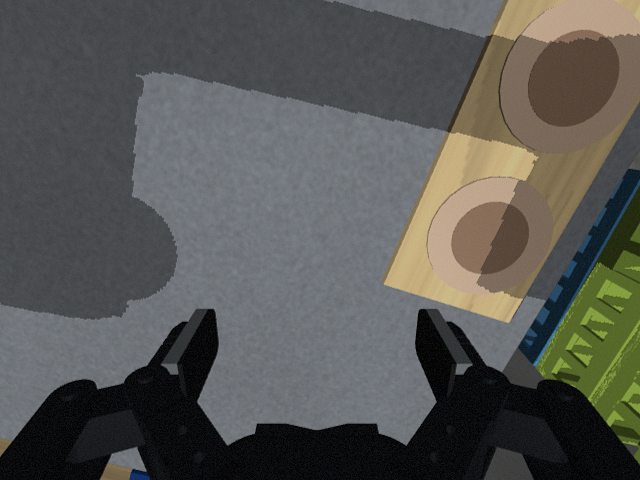

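Top view: dish (345,201), square cup (420,200) and round cup (490,195) form the upper row. Vase (348,268), mug with ear (423,275) and jug with ear (493,277) form the lower row. The green mug at (380,323) is a look-alike. The tray is at (130-258,175-308). I'll confirm in an enlarged crop.

Run:
```python
from h import *
im=cv2.imread("pics/top0.png")
cv2.imwrite("pics/top_obj.png",cv2.resize(im[165:345,315:525],None,fx=3.3,fy=3.3,interpolation=cv2.INTER_CUBIC))
cv2.imwrite("pics/top_tray.png",cv2.resize(im[165:315,115:270],None,fx=4,fy=4,interpolation=cv2.INTER_CUBIC))
```

```text
(no output)
```

View pics/top_obj.png

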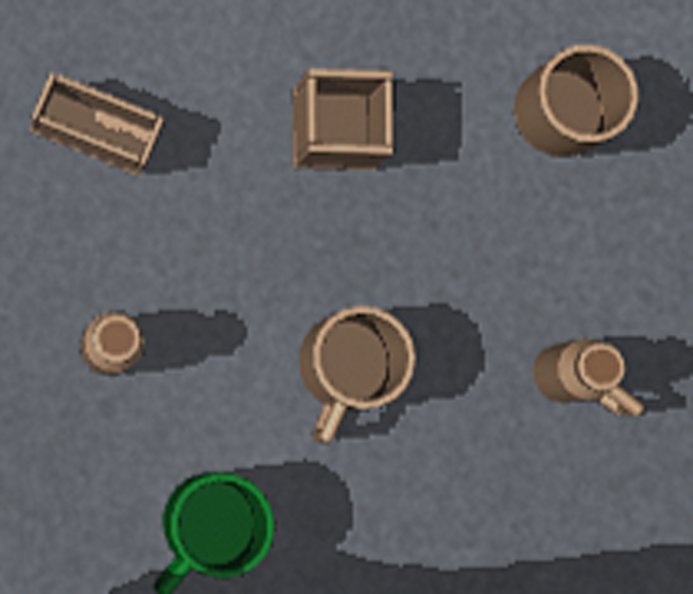

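View pics/top_tray.png

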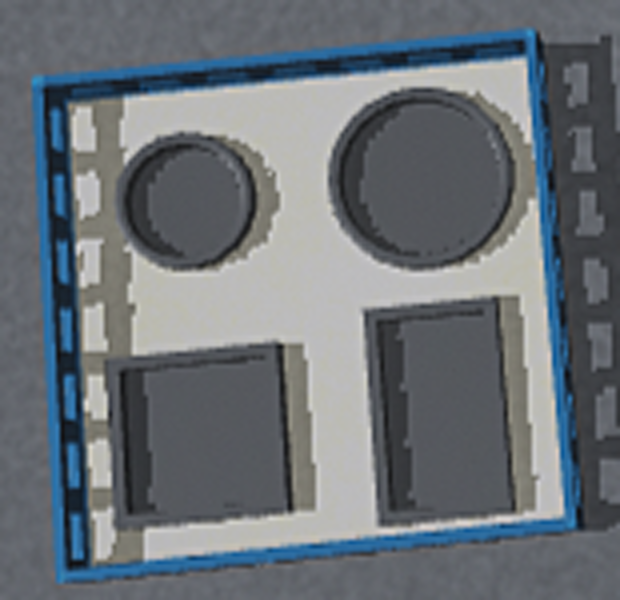

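```bash
cat > fit.py <<'E'
from h import *
from scipy.optimize import least_squares
def ring(d,z,n=60):
    a=np.linspace(0,2*np.pi,n,endpoint=False); return np.c_[d/2*np.cos(a),d/2*np.sin(a),np.full(n,z)]
def box(l,w,z): return np.array([[sx*l/2,sy*w/2,z] for sx in(-1,1) for sy in(-1,1)])
M={"round_cup":np.r_[ring(52,0),ring(56,4),ring(56,50)],
"square_cup":np.r_[box(48,48,0),box(48,48,48)],
"oblong_dish":np.r_[box(70,30,0),box(70,30,36)],
"bud_vase":np.r_[ring(34,0),ring(34,42),ring(26,62),ring(26,59)],
"tray":np.r_[box(236,236,0),box(236,236,30)]}
A=np.linspace(0,2*np.pi,72,endpoint=False); D=np.c_[np.cos(A),np.sin(A)]
def proj(c,X):
    P=X@c["R"].T+c["t"]; p=P@c["mtx"].T; return p[:,:2]/p[:,2:]
def place(m,p):
    x,y,th=p; c,s=np.cos(th),np.sin(th)
    return np.c_[c*m[:,0]-s*m[:,1]+x,s*m[:,0]+c*m[:,1]+y,m[:,2]]
def sup(q): return (q@D.T).max(0)
def masks(img):
    I=img.astype(int); r,g,b=I[...,0],I[...,1],I[...,2]
    clay=((r-b)>0.2*r)&(r>g)&(r>40); blue=((b-r)>0.3*b)&(b>60)&(b>g+10)
    k=np.ones((3,3),np.uint8)
    return {"clay":cv2.morphologyEx(clay.astype(np.uint8),cv2.MORPH_OPEN,np.ones((2,2),np.uint8)),"blue":blue.astype(np.uint8)}
def blob(c,kind,seed,rad):
    m=masks(c["pixels"])[kind]; n,l=cv2.connectedComponents(m,connectivity=8)
    if kind=="blue":
        ys,xs=np.nonzero(m); k=np.hypot(xs-seed[0],ys-seed[1])<rad; return np.c_[xs,ys][k].astype(float)
    ys,xs=np.nonzero(l); d=np.hypot(xs-seed[0],ys-seed[1])
    lab=l[ys[d.argmin()],xs[d.argmin()]]; ys,xs=np.nonzero(l==lab); return np.c_[xs,ys].astype(float)
def fit(name,views,p0):
    # views: list of (cam,pts)
    tg=[(c,sup(q)+0.5*0.9) for c,q in views]
    f=lambda p:np.concatenate([sup(proj(c,place(M[name],p)))-t for c,t in tg])
    best=None
    for th in ([p0[2]] if len(p0)>2 else np.arange(0,np.pi,np.pi/8)):
        r=least_squares(f,[p0[0],p0[1],th],loss="soft_l1",diff_step=1e-4,x_scale=[10,10,.1])
        if best is None or r.cost<best.cost: best=r
    return best.x,np.sqrt(np.mean(f(best.x)**2))
def ground(c,uv,z=0):
    d=c["R"].T@np.linalg.solve(c["mtx"],[*uv,1]); o=-c["R"].T@c["t"]; return (o+d*(z-o[2])/d[2])
E
python3 - <<'E'
from fit import *
T=dict(np.load("pics/top0.npz"));S=dict(np.load("pics/scene0.npz"))
S0={"round_cup":((490,195),(125,341)),"square_cup":((420,200),(207,318)),"oblong_dish":((345,201),(290,300)),"bud_vase":((348,268),(271,238)),"tray":((192,242),(438,235))}
for n,(a,b) in S0.items():
    k="blue" if n=="tray" else "clay"
    qa=blob(T,k,a,105); qb=blob(S,k,b,100)
    g=ground(T,a,25)
    out=[]
    for v in ([(T,qa)],[(S,qb)],[(T,qa),(S,qb)]):
        p,e=fit(n,v,g[:2]); p[2]=(p[2]+np.pi/2)%np.pi-np.pi/2; out.append(np.r_[p,e].round(2))
    print(n,len(qa),len(qb),*[o.tolist() for o in out])
for a,b in [((423,275),0),((493,277),0)]: print(ground(T,a,25))
E
```

```text
round_cup 921 1169 [593.34, -380.24, -0.02, 0.3] [594.02, -374.9, 0.32, 0.88] [593.35, -377.41, 0.86, 1.28]
square_cup 868 1093 [581.54, -246.45, -0.0, 0.53] [582.92, -242.22, -0.04, 1.07] [581.9, -244.42, -0.02, 1.25]
oblong_dish 708 931 [578.53, -106.2, 1.19, 0.7] [581.05, -102.37, 1.18, 1.37] [579.42, -104.47, 1.17, 1.42]
bud_vase 275 461 [451.78, -115.2, -0.16, 0.41] [453.22, -110.8, 0.02, 0.79] [452.34, -113.19, 1.07, 1.1]
tray 2422 3357 [504.21, 181.68, 0.11, 0.34] [500.65, 182.32, 0.11, 0.42] [502.85, 181.7, 0.11, 0.75]
[ 443.34173673 -251.2703925    25.        ]
[ 441.1017043 -381.1054463   25.       ]
```

```bash
cat > go.py <<'E'
import sys
from fit import *
from scipy.spatial.transform import Rotation as Ro
# usage: go.py x y z jawangle  -> turn about tool y first, then shift in turned axes
def go(x,y,z,ang=None):
    s=sense(); w,a,b,c=s["ee_rot"]; R=Ro.from_quat([a,b,c,w]).as_matrix()
    zj=R[:,2]; cur=np.arctan2(zj[1],zj[0])
    out=dict(t=round(s["time_s"],2),pos=s["eef_pos"].round(1).tolist(),ydir=R[:,1].round(3).tolist(),jaw=round(cur,3),q=s["joints"].round(2).tolist(),F=s["force"].round(1).tolist(),g=round(85.4*s["grip_width"],1))
    if ang is None: ang=cur
    for d in [(ang-cur+np.pi/2)%np.pi-np.pi/2]:
        # ideal turned frame: y down, z=jaw
        f=cur+d; zz=np.array([np.cos(f),np.sin(f),0]); yy=np.array([0,0,-1.]); xx=np.cross(yy,zz)
        dp=np.array([x,y,z])-s["eef_pos"]
        wy=-d # y is down
        out.update(wy=round(wy,3),tx=round(dp@xx,1),ty=round(dp@yy,1),tz=round(dp@zz,1))
        out["tilt_rv"]=(Ro.from_matrix(R.T@np.c_[xx,yy,zz]).as_rotvec()).round(3).tolist()
    print(out)
if __name__=="__main__": go(*map(float,sys.argv[1:]))
E
python3 go.py 593.5 -377.5 120
```

```text
{'t': 0.15, 'pos': [166.0, -497.9, 230.9], 'ydir': [-0.0, 0.001, -1.0], 'jaw': np.float64(-1.249), 'q': [-1.47, 0.31, 1.5, -0.0, 1.33, -0.22], 'F': [0.6, -0.9, -0.8], 'g': 85.2, 'wy': np.float64(-0.0), 'tx': np.float64(-443.6), 'ty': np.float64(110.9), 'tz': np.float64(21.0), 'tilt_rv': [0.001, -0.0, -0.0]}
```

```bash
python3 -m handwheel '[{"grip":85,"tx":-25,"tz":1},{"grip":85,"tx":-25,"tz":1},{"grip":85,"tx":-25,"tz":1},{"grip":85,"tx":-25,"tz":1},{"grip":85,"tx":-25,"tz":1},{"grip":85,"tx":-25,"tz":1},{"grip":85,"tx":-25,"tz":1},{"grip":85,"tx":-25,"tz":1},{"grip":85,"tx":-25,"tz":1},{"grip":85,"tx":-25,"tz":1}]' 30
python3 -m handwheel '[{"tx":-25,"tz":1},{"tx":-25,"tz":1},{"tx":-25,"ty":11,"tz":1},{"tx":-25,"ty":11,"tz":1},{"tx":-25,"ty":11,"tz":1},{"tx":-25,"ty":11,"tz":1},{"tx":-25,"ty":11,"tz":2},{"tx":-18,"ty":11,"tz":3},{},{}]'
python3 go.py 593.5 -377.5 120
python3 - <<'E'
from h import *
c=eyes.capture("wrist"); cv2.imwrite("pics/w1.png",c["pixels"][:,:,::-1]); np.savez("pics/w1.npz",**c)
E
```

```text
{'t': 0.15, 'pos': [166.0, -497.9, 230.9], 'ydir': [-0.0, 0.001, -1.0], 'jaw': np.float64(-1.249), 'q': [-1.47, 0.31, 1.5, -0.0, 1.33, -0.22], 'F': [0.6, -0.9, -0.8], 'g': 85.2, 'wy': np.float64(-0.0), 'tx': np.float64(-443.6), 'ty': np.float64(110.9), 'tz': np.float64(21.0), 'tilt_rv': [0.001, -0.0, -0.0]}invalid input
invalid input
```

View pics/w1.png

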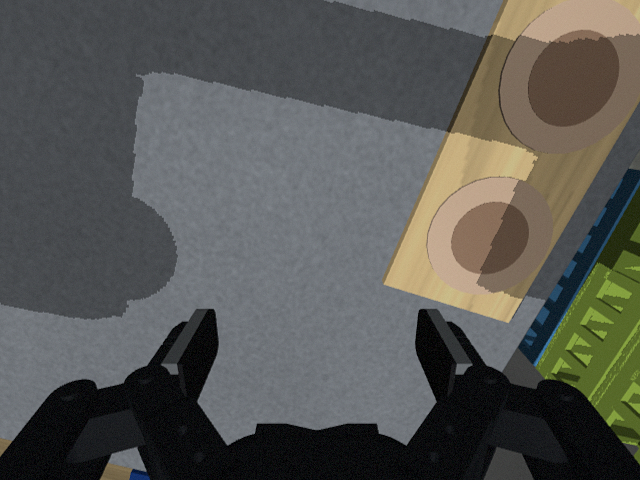

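The picture is unchanged: the rows were refused. The rows probably need every key, so I'll test one.

```bash
python3 -m handwheel '[{"grip":85,"tx":-15,"ty":0,"tz":1,"wx":0,"wy":0,"wz":0},{"grip":85,"tx":-25,"ty":0,"tz":1,"wx":0,"wy":0,"wz":0}]' 30
```

```text
time_s: 0.37
eef_pos: [203.7, -487.7, 231.1]
ee_rot: [0.112, -0.112, 0.698, -0.698]
force: [0.1, 0.2, -0.6]
grip_width: 0.999
```

```bash
python3 -m handwheel '[{"grip":85,"tx":-28,"ty":0,"tz":1,"wx":0,"wy":0,"wz":0},{"grip":85,"tx":-28,"ty":0,"tz":1,"wx":0,"wy":0,"wz":0},{"grip":85,"tx":-28,"ty":0,"tz":1,"wx":0,"wy":0,"wz":0},{"grip":85,"tx":-28,"ty":0,"tz":1,"wx":0,"wy":0,"wz":0},{"grip":85,"tx":-28,"ty":0,"tz":1,"wx":0,"wy":0,"wz":0},{"grip":85,"tx":-28,"ty":0,"tz":1,"wx":0,"wy":0,"wz":0},{"grip":85,"tx":-28,"ty":0,"tz":1,"wx":0,"wy":0,"wz":0},{"grip":85,"tx":-28,"ty":0,"tz":1,"wx":0,"wy":0,"wz":0},{"grip":85,"tx":-28,"ty":0,"tz":1,"wx":0,"wy":0,"wz":0},{"grip":85,"tx":-28,"ty":10,"tz":1,"wx":0,"wy":0,"wz":0}]' 30
python3 -m handwheel '[{"grip":85,"tx":-28,"ty":20,"tz":2,"wx":0,"wy":0,"wz":0},{"grip":85,"tx":-28,"ty":20,"tz":2,"wx":0,"wy":0,"wz":0},{"grip":85,"tx":-28,"ty":20,"tz":2,"wx":0,"wy":0,"wz":0},{"grip":85,"tx":-20,"ty":20,"tz":2,"wx":0,"wy":0,"wz":0},{"grip":85,"tx":-13,"ty":15,"tz":1,"wx":0,"wy":0,"wz":0},{"grip":85,"tx":-6,"ty":5,"tz":0,"wx":0,"wy":0,"wz":0},{"grip":85,"tx":0,"ty":0,"tz":0,"wx":0,"wy":0,"wz":0}]' 
python3 go.py 593.5 -377.5 120
python3 - <<'E'
from h import *
c=eyes.capture("wrist"); cv2.imwrite("pics/w1b.png",c["pixels"][:,:,::-1]); np.savez("pics/w1.npz",**c)
E
```

```text
time_s: 1.2
eef_pos: [475.1, -408.1, 222.8]
ee_rot: [-0.114, 0.113, -0.697, 0.699]
force: [-0.9, -1.3, -0.3]
grip_width: 0.994
time_s: 1.78
eef_pos: [593.2, -376.9, 119.4]
ee_rot: [0.113, -0.114, 0.699, -0.697]
force: [-0.6, 0.8, 0.2]
grip_width: 0.998
{'t': 1.78, 'pos': [593.2, -376.9, 119.4], 'ydir': [-0.002, 0.002, -1.0], 'jaw': np.float64(-1.248), 'q': [-0.73, 0.81, 1.0, 0.0, 1.34, 0.52], 'F': [-0.6, 0.8, 0.2], 'g': 85.2, 'wy': np.float64(-0.0), 'tx': np.float64(-0.1), 'ty': np.float64(-0.6), 'tz': np.float64(0.7), 'tilt_rv': [0.003, 0.0, 0.001]}
```

View pics/w1b.png

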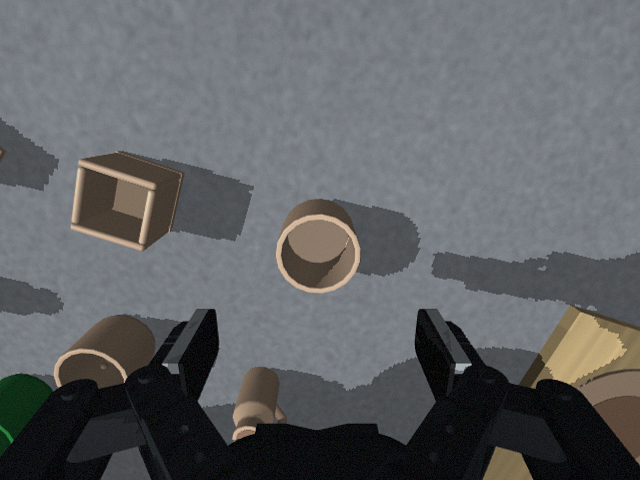

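Round cup sits at (318,253), centred between the fingers with no handle; the square cup is at (128,200). I'll fit both from this view too.

Run:
```python
from fit import *
W=dict(np.load("pics/w1.npz"))
for n,s,p in [("round_cup",(318,220),(593.5,-377.5,0)),("square_cup",(150,175),(582,-244.5,-.02))]:
    q=blob(W,"clay",s,0); print(n,len(q),q.min(0),q.max(0),fit(n,[(W,q)],p))
```

```text
round_cup 6161 [277. 200.] [361. 293.] (array([ 5.92433270e+02, -3.77131666e+02,  1.27398060e-01]), np.float64(0.6994258022088651))
square_cup 8256 [ 72. 153.] [184. 251.] (array([ 5.81382836e+02, -2.44829912e+02, -1.27608267e-02]), np.float64(1.5811856044470354))
```

```bash
python3 -m handwheel '[{"grip":85,"tx":0,"ty":20,"tz":0,"wx":0,"wy":0,"wz":0},{"grip":85,"tx":0,"ty":25,"tz":0,"wx":0,"wy":0,"wz":0},{"grip":85,"tx":0,"ty":25,"tz":0,"wx":0,"wy":0,"wz":0},{"grip":85,"tx":0,"ty":20,"tz":0,"wx":0,"wy":0,"wz":0},{"grip":85,"tx":0,"ty":11,"tz":0,"wx":0,"wy":0,"wz":0},{"grip":70,"tx":0,"ty":0,"tz":0,"wx":0,"wy":0,"wz":0},{"grip":60,"tx":0,"ty":0,"tz":0,"wx":0,"wy":0,"wz":0},{"grip":57,"tx":0,"ty":0,"tz":0,"wx":0,"wy":0,"wz":0},{"grip":54,"tx":0,"ty":0,"tz":0,"wx":0,"wy":0,"wz":0},{"grip":45,"tx":0,"ty":0,"tz":0,"wx":0,"wy":0,"wz":0}]' 30
python3 -m handwheel '[{"grip":40,"tx":0,"ty":0,"tz":0,"wx":0,"wy":0,"wz":0},{"grip":40,"tx":0,"ty":0,"tz":0,"wx":0,"wy":0,"wz":0},{"grip":40,"tx":0,"ty":0,"tz":0,"wx":0,"wy":0,"wz":0},{"grip":40,"tx":0,"ty":-3,"tz":0,"wx":0,"wy":0,"wz":0},{"grip":40,"tx":0,"ty":-7,"tz":0,"wx":0,"wy":0,"wz":0}]'
python3 - <<'E'
from h import *
c=eyes.capture("wrist"); cv2.imwrite("pics/w2.png",c["pixels"][:,:,::-1])
E
```

```text
time_s: 2.67
eef_pos: [593.6, -378.7, 22.8]
ee_rot: [-0.114, 0.113, -0.697, 0.699]
force: [-2.3, -0.5, 7.3]
grip_width: 0.635
time_s: 3.08
eef_pos: [592.7, -377.7, 30.4]
ee_rot: [0.113, -0.113, 0.698, -0.698]
force: [-1.0, 0.7, -1.1]
grip_width: 0.633
```

View pics/w2.png

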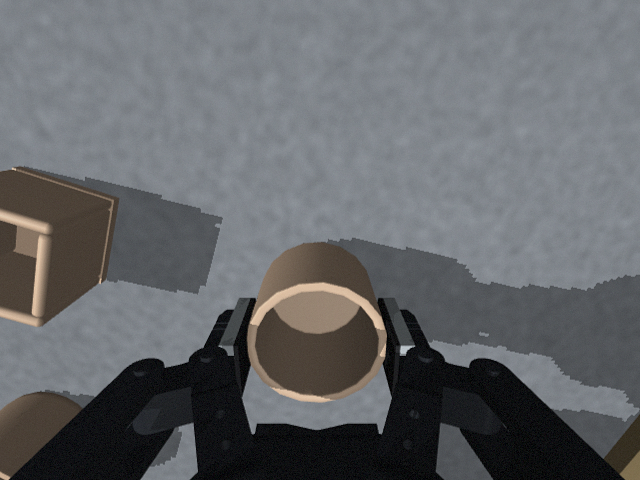

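Cup held, (318,340), upright between pads. Lift.

```bash
python3 -m handwheel '[{"grip":40,"tx":0,"ty":-12,"tz":0,"wx":0,"wy":0,"wz":0},{"grip":40,"tx":0,"ty":-20,"tz":0,"wx":0,"wy":0,"wz":0},{"grip":40,"tx":0,"ty":-25,"tz":0,"wx":0,"wy":0,"wz":0},{"grip":40,"tx":0,"ty":-25,"tz":0,"wx":0,"wy":0,"wz":0},{"grip":40,"tx":0,"ty":-12,"tz":0,"wx":0,"wy":0,"wz":0},{"grip":40,"tx":0,"ty":0,"tz":0,"wx":0,"wy":0,"wz":0}]'
python3 go.py 564.8 132.5 130
```

```text
time_s: 3.63
eef_pos: [593.9, -378.7, 128.3]
ee_rot: [-0.115, 0.112, -0.696, 0.7]
force: [0.3, -0.7, -0.5]
grip_width: 0.63
{'t': 3.63, 'pos': [593.9, -378.7, 128.3], 'ydir': [0.005, -0.004, -1.0], 'jaw': np.float64(-1.249), 'q': [-0.73, 0.8, 0.99, 0.0, 1.34, 0.52], 'F': [0.3, -0.7, -0.5], 'g': 53.8, 'wy': np.float64(-0.0), 'tx': np.float64(-134.1), 'ty': np.float64(-1.7), 'tz': np.float64(-494.2), 'tilt_rv': [-0.005, 0.0, -0.003]}
```

```bash
python3 -m handwheel '[{"grip":40,"tx":-4,"ty":0,"tz":-15,"wx":0,"wy":0,"wz":0},{"grip":40,"tx":-7,"ty":0,"tz":-26,"wx":0,"wy":0,"wz":0},{"grip":40,"tx":-8,"ty":0,"tz":-30,"wx":0,"wy":0,"wz":0},{"grip":40,"tx":-8,"ty":0,"tz":-30,"wx":0,"wy":0,"wz":0},{"grip":40,"tx":-8,"ty":0,"tz":-30,"wx":0,"wy":0,"wz":0},{"grip":40,"tx":-8,"ty":0,"tz":-30,"wx":0,"wy":0,"wz":0},{"grip":40,"tx":-8,"ty":0,"tz":-30,"wx":0,"wy":0,"wz":0},{"grip":40,"tx":-8,"ty":0,"tz":-30,"wx":0,"wy":0,"wz":0},{"grip":40,"tx":-8,"ty":0,"tz":-30,"wx":0,"wy":0,"wz":0},{"grip":40,"tx":-8,"ty":0,"tz":-30,"wx":0,"wy":0,"wz":0}]'
python3 -m handwheel '[{"grip":40,"tx":-8,"ty":0,"tz":-30,"wx":0,"wy":0,"wz":0},{"grip":40,"tx":-8,"ty":0,"tz":-30,"wx":0,"wy":0,"wz":0},{"grip":40,"tx":-8,"ty":0,"tz":-30,"wx":0,"wy":0,"wz":0},{"grip":40,"tx":-8,"ty":0,"tz":-30,"wx":0,"wy":0,"wz":0},{"grip":40,"tx":-8,"ty":0,"tz":-30,"wx":0,"wy":0,"wz":0},{"grip":40,"tx":-8,"ty":0,"tz":-28,"wx":0,"wy":0,"wz":0},{"grip":40,"tx":-7,"ty":0,"tz":-22,"wx":0,"wy":0,"wz":0},{"grip":40,"tx":-4,"ty":0,"tz":-13,"wx":0,"wy":0,"wz":0},{"grip":40,"tx":0,"ty":0,"tz":0,"wx":0,"wy":0,"wz":0},{"grip":40,"tx":0,"ty":0,"tz":0,"wx":0,"wy":0,"wz":0}]'
python3 go.py 564.8 132.5 130
python3 - <<'E'
from h import *
for n in ("wrist","top"):
    c=eyes.capture(n); cv2.imwrite(f"pics/{n}3.png",c["pixels"][:,:,::-1]); np.savez(f"pics/{n}3.npz",**c)
E
```

```text
time_s: 4.47
eef_pos: [574.2, -85.9, 122.9]
ee_rot: [0.113, -0.114, 0.698, -0.698]
force: [0.3, 0.2, -0.3]
grip_width: 0.641
time_s: 5.3
eef_pos: [563.5, 133.0, 123.5]
ee_rot: [-0.113, 0.114, -0.698, 0.698]
force: [-0.3, -0.3, -0.1]
grip_width: 0.641
{'t': 5.3, 'pos': [563.5, 133.0, 123.5], 'ydir': [-0.001, -0.0, -1.0], 'jaw': np.float64(-1.248), 'q': [0.03, 0.53, 1.47, -0.0, 1.14, 1.28], 'F': [-0.3, -0.3, -0.1], 'g': 54.7, 'wy': np.float64(-0.0), 'tx': np.float64(-1.1), 'ty': np.float64(-6.5), 'tz': np.float64(0.8), 'tilt_rv': [0.0, 0.0, 0.001]}
```

View pics/wrist3.png

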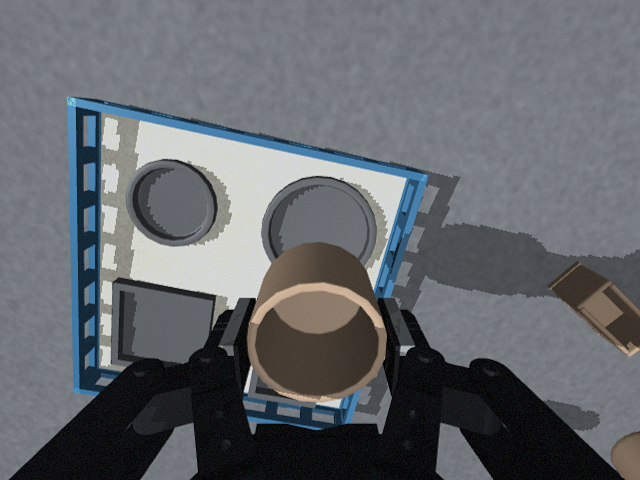

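View pics/top3.png

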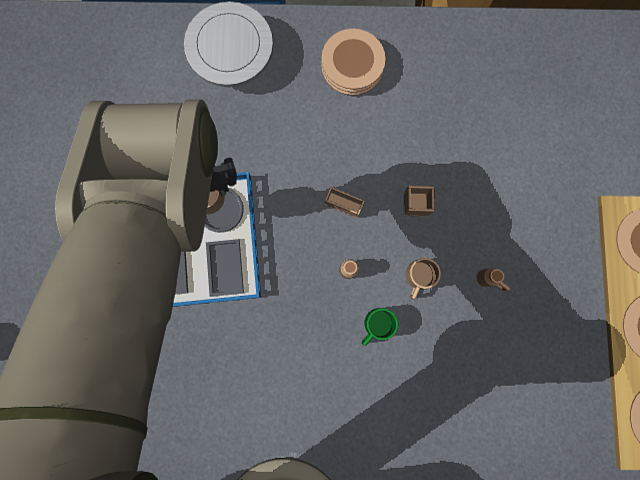

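Wrist view: the cup is held level at (318,330), with the round frame behind it at about (320,230) and the small frame at (173,202). Tray rim corners are at (72,101) and (424,177). I'll check the tray pose against these corners.

Run:
```python
from fit import *
W=dict(np.load("pics/wrist3.npz"))
p=np.array([502.8,181.7,.11])
print(proj(W,place(box(236,236,30),p)).round(1).tolist())
a,b=ground(W,(72,101),30),ground(W,(424,177),30); print(a,b,np.linalg.norm(a-b),np.arctan2(*(a-b)[[1,0]])-np.pi/2)
# frame centres
F={"small":(56,56),"round":(56,-56),"square":(-56,56),"oblong":(-56,-56)}
for k,v in F.items():
    q=place(np.array([[*v,15.]]),p)[0]; print(k,q.round(1),proj(W,q[None]).round(0))
im=W["pixels"].copy()
for v,d in(((56,56),66),((56,-56),88)):
    for u in proj(W,place(ring(d,15)+[*v,0],p)): cv2.circle(im,tuple(int(x) for x in u),1,(255,0,0),-1)
cv2.imwrite("pics/ov3.png",im[:,:,::-1])
```

```text
[[346.1, 436.2], [73.2, 391.2], [429.9, 174.9], [68.9, 94.7]]
[604.01803345 309.76459402  30.        ] [630.50120529  80.53998548  30.        ] 230.7493868852068 0.11502374894591205
small [552.3 243.5  15. ] [[171. 204.]]
round [564.6 132.2  15. ] [[320. 235.]]
square [441.  231.2  15. ] [[160. 332.]]
oblong [453.3 119.9  15. ] [[292. 356.]]
```

View pics/ov3.png

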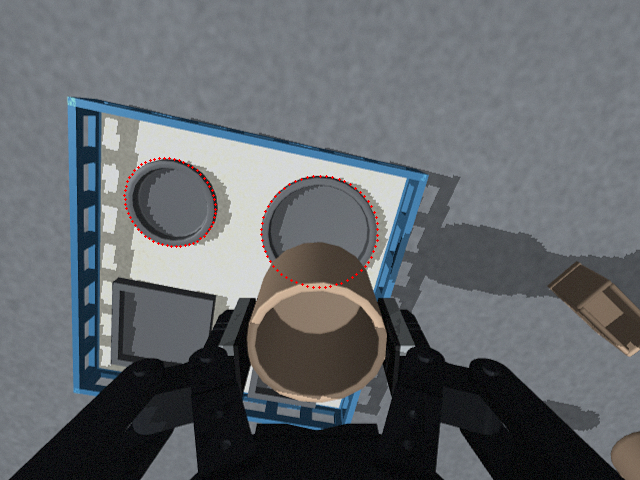

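Overlay matches the frames within about 1-2 px. Lowering.

```bash
python3 -m handwheel '[{"grip":40,"tx":-1,"ty":12,"tz":0,"wx":0,"wy":0,"wz":0},{"grip":40,"tx":0,"ty":20,"tz":0.5,"wx":0,"wy":0,"wz":0},{"grip":40,"tx":0,"ty":22,"tz":0,"wx":0,"wy":0,"wz":0},{"grip":40,"tx":0,"ty":18,"tz":0,"wx":0,"wy":0,"wz":0},{"grip":40,"tx":0,"ty":10,"tz":0,"wx":0,"wy":0,"wz":0},{"grip":40,"tx":0,"ty":5,"tz":0,"wx":0,"wy":0,"wz":0},{"grip":40,"tx":0,"ty":0,"tz":0,"wx":0,"wy":0,"wz":0}]'
python3 -m handwheel '[{"grip":40,"tx":0,"ty":2,"tz":0,"wx":0,"wy":0,"wz":0},{"grip":40,"tx":0,"ty":0,"tz":0,"wx":0,"wy":0,"wz":0}]'
python3 -m handwheel '[{"grip":40,"tx":0,"ty":2,"tz":0,"wx":0,"wy":0,"wz":0},{"grip":40,"tx":0,"ty":0,"tz":0,"wx":0,"wy":0,"wz":0}]'
```

```text
time_s: 5.98
eef_pos: [564.6, 132.5, 36.3]
ee_rot: [0.112, -0.114, 0.698, -0.698]
force: [-1.1, 0.5, -0.6]
grip_width: 0.634
time_s: 6.15
eef_pos: [565.4, 132.9, 36.0]
ee_rot: [-0.114, 0.113, -0.698, 0.698]
force: [-0.0, -0.1, -1.2]
grip_width: 0.63
time_s: 6.32
eef_pos: [565.1, 133.0, 33.6]
ee_rot: [-0.114, 0.113, -0.698, 0.698]
force: [-0.0, 0.4, -1.2]
grip_width: 0.633
```

```bash
python3 -m handwheel '[{"grip":40,"tx":0,"ty":2,"tz":0,"wx":0,"wy":0,"wz":0},{"grip":40,"tx":0,"ty":0,"tz":0,"wx":0,"wy":0,"wz":0}]'
python3 -m handwheel '[{"grip":40,"tx":0,"ty":2,"tz":0,"wx":0,"wy":0,"wz":0},{"grip":40,"tx":0,"ty":0,"tz":0,"wx":0,"wy":0,"wz":0}]'
python3 -m handwheel '[{"grip":40,"tx":0,"ty":1,"tz":0,"wx":0,"wy":0,"wz":0},{"grip":40,"tx":0,"ty":0,"tz":0,"wx":0,"wy":0,"wz":0}]'
```

```text
time_s: 6.48
eef_pos: [564.9, 133.0, 31.2]
ee_rot: [0.113, -0.113, 0.698, -0.698]
force: [-0.9, 0.6, -0.9]
grip_width: 0.632
time_s: 6.65
eef_pos: [565.2, 133.1, 29.9]
ee_rot: [-0.114, 0.113, -0.698, 0.698]
force: [-1.5, -0.1, 4.3]
grip_width: 0.633
time_s: 6.82
eef_pos: [565.2, 133.1, 29.8]
ee_rot: [-0.114, 0.113, -0.698, 0.698]
force: [-5.4, -0.9, 13.7]
grip_width: 0.632
```

```bash
python3 -m handwheel '[{"grip":52,"tx":0,"ty":-1,"tz":0,"wx":0,"wy":0,"wz":0},{"grip":58,"tx":0,"ty":0,"tz":0,"wx":0,"wy":0,"wz":0},{"grip":62,"tx":0,"ty":0,"tz":0,"wx":0,"wy":0,"wz":0},{"grip":68,"tx":0,"ty":0,"tz":0,"wx":0,"wy":0,"wz":0},{"grip":72,"tx":0,"ty":0,"tz":0,"wx":0,"wy":0,"wz":0},{"grip":72,"tx":0,"ty":0,"tz":0,"wx":0,"wy":0,"wz":0},{"grip":72,"tx":0,"ty":-10,"tz":0,"wx":0,"wy":0,"wz":0},{"grip":72,"tx":0,"ty":-20,"tz":0,"wx":0,"wy":0,"wz":0},{"grip":80,"tx":0,"ty":-30,"tz":0,"wx":0,"wy":0,"wz":0},{"grip":85,"tx":0,"ty":-30,"tz":0,"wx":0,"wy":0,"wz":0}]'
python3 - <<'E'
from h import *
for n in ("wrist",):
    c=eyes.capture(n); cv2.imwrite(f"pics/{n}4.png",c["pixels"][:,:,::-1]); np.savez(f"pics/{n}4.npz",**c)
E
python3 go.py 581.7 -244.6 140 -1.585
```

```text
time_s: 7.65
eef_pos: [564.5, 133.0, 120.7]
ee_rot: [0.113, -0.114, 0.698, -0.698]
force: [0.1, 0.4, 0.2]
grip_width: 0.992
{'t': 7.7, 'pos': [567.4, 133.2, 127.4], 'ydir': [0.01, 0.0, -1.0], 'jaw': np.float64(-1.249), 'q': [0.03, 0.53, 1.46, 0.0, 1.14, 1.28], 'F': [2.7, -0.2, 7.3], 'g': 84.8, 'wy': np.float64(0.336), 'tx': np.float64(-19.7), 'ty': np.float64(-12.6), 'tz': np.float64(377.5), 'tilt_rv': [-0.001, 0.336, -0.01]}
```

View pics/wrist4.png

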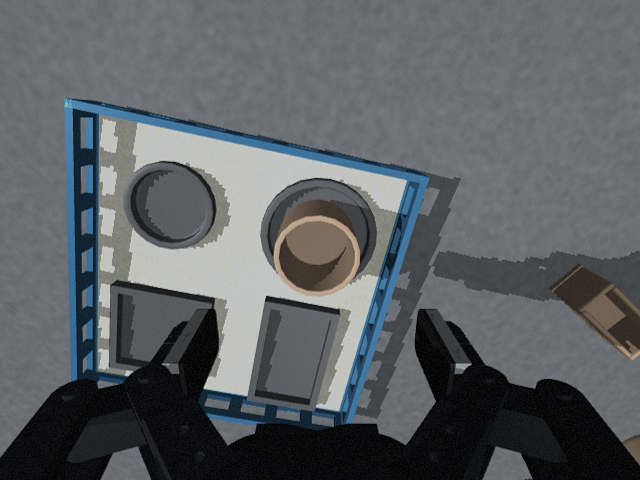

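Round cup stands in the round frame (foot about (320,225), rim (316,255)). Next, the square cup.

```bash
python3 -m handwheel '[{"grip":85,"tx":0,"ty":0,"tz":0,"wx":0,"wy":0.112,"wz":0},{"grip":85,"tx":0,"ty":0,"tz":0,"wx":0,"wy":0.112,"wz":0},{"grip":85,"tx":0,"ty":0,"tz":0,"wx":0,"wy":0.112,"wz":0},{"grip":85,"tx":-2,"ty":0,"tz":20,"wx":0,"wy":0,"wz":0},{"grip":85,"tx":-2,"ty":0,"tz":30,"wx":0,"wy":0,"wz":0},{"grip":85,"tx":-2,"ty":0,"tz":32,"wx":0,"wy":0,"wz":0},{"grip":85,"tx":-2,"ty":0,"tz":32,"wx":0,"wy":0,"wz":0},{"grip":85,"tx":-2,"ty":0,"tz":32,"wx":0,"wy":0,"wz":0},{"grip":85,"tx":-2,"ty":0,"tz":32,"wx":0,"wy":0,"wz":0},{"grip":85,"tx":-2,"ty":0,"tz":32,"wx":0,"wy":0,"wz":0}]'
python3 -m handwheel '[{"grip":85,"tx":-2,"ty":0,"tz":32,"wx":0,"wy":0,"wz":0},{"grip":85,"tx":-2,"ty":0,"tz":32,"wx":0,"wy":0,"wz":0},{"grip":85,"tx":-2,"ty":0,"tz":32,"wx":0,"wy":0,"wz":0},{"grip":85,"tx":0,"ty":0,"tz":30,"wx":0,"wy":0,"wz":0},{"grip":85,"tx":0,"ty":0,"tz":25,"wx":0,"wy":0,"wz":0},{"grip":85,"tx":0,"ty":0,"tz":16,"wx":0,"wy":0,"wz":0},{"grip":85,"tx":0,"ty":0,"tz":0,"wx":0,"wy":0,"wz":0}]'
python3 go.py 581.7 -244.6 120 -1.585
python3 - <<'E'
from fit import *
c=eyes.capture("wrist"); cv2.imwrite(f"pics/w5.png",c["pixels"][:,:,::-1])
q=blob(c,"clay",(318,240),0); print(q.min(0),q.max(0),fit("square_cup",[(c,q)],(581.7,-244.6,-.015)))
E
```

```text
time_s: 8.53
eef_pos: [575.9, -78.8, 120.0]
ee_rot: [0.005, -0.005, -0.707, 0.707]
force: [-0.2, 0.2, 0.2]
grip_width: 0.995
time_s: 9.12
eef_pos: [579.2, -247.1, 119.5]
ee_rot: [0.006, -0.006, -0.707, 0.707]
force: [1.2, 0.4, -0.5]
grip_width: 0.995
{'t': 9.12, 'pos': [579.2, -247.1, 119.5], 'ydir': [0.0, -0.001, -1.0], 'jaw': np.float64(-1.588), 'q': [-0.59, 0.64, 1.3, -0.0, 1.2, 1.0], 'F': [1.2, 0.4, -0.5], 'g': 85.0, 'wy': np.float64(-0.003), 'tx': np.float64(-2.4), 'ty': np.float64(-0.5), 'tz': np.float64(-2.6), 'tilt_rv': [-0.001, -0.003, -0.0]}
[276. 200.] [350. 283.] (array([ 5.81408408e+02, -2.43893017e+02, -1.29936113e-02]), np.float64(1.205253596584307))
```

View pics/w5.png

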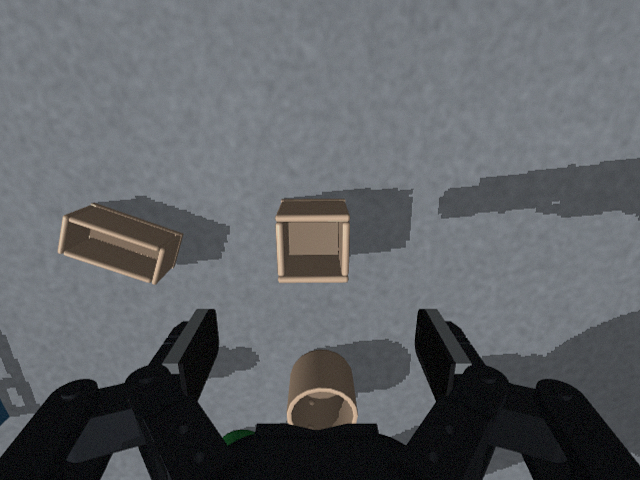

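Square cup is centred at (313,240), square to the jaws. It is confirmed at (581.5,-244). Descend and grip.

```bash
python3 -m handwheel '[{"grip":85,"tx":-2,"ty":20,"tz":-3,"wx":0,"wy":0,"wz":0},{"grip":85,"tx":0,"ty":25,"tz":0,"wx":0,"wy":0,"wz":0},{"grip":85,"tx":0,"ty":25,"tz":0,"wx":0,"wy":0,"wz":0},{"grip":85,"tx":0,"ty":20,"tz":0,"wx":0,"wy":0,"wz":0},{"grip":80,"tx":0,"ty":9,"tz":0,"wx":0,"wy":0,"wz":0},{"grip":65,"tx":0,"ty":0,"tz":0,"wx":0,"wy":0,"wz":0},{"grip":55,"tx":0,"ty":0,"tz":0,"wx":0,"wy":0,"wz":0},{"grip":50,"tx":0,"ty":0,"tz":0,"wx":0,"wy":0,"wz":0},{"grip":46,"tx":0,"ty":0,"tz":0,"wx":0,"wy":0,"wz":0},{"grip":40,"tx":0,"ty":0,"tz":0,"wx":0,"wy":0,"wz":0}]' 30
python3 -m handwheel '[{"grip":35,"tx":0,"ty":0,"tz":0,"wx":0,"wy":0,"wz":0},{"grip":35,"tx":0,"ty":0,"tz":0,"wx":0,"wy":0,"wz":0},{"grip":35,"tx":0,"ty":0,"tz":0,"wx":0,"wy":0,"wz":0}]'
python3 -m handwheel '[{"grip":35,"tx":0,"ty":-5,"tz":0,"wx":0,"wy":0,"wz":0},{"grip":35,"tx":0,"ty":-15,"tz":0,"wx":0,"wy":0,"wz":0},{"grip":35,"tx":0,"ty":-25,"tz":0,"wx":0,"wy":0,"wz":0},{"grip":35,"tx":0,"ty":-30,"tz":0,"wx":0,"wy":0,"wz":0},{"grip":35,"tx":0,"ty":-30,"tz":0,"wx":0,"wy":0,"wz":0},{"grip":35,"tx":0,"ty":-20,"tz":0,"wx":0,"wy":0,"wz":0},{"grip":35,"tx":0,"ty":0,"tz":0,"wx":0,"wy":0,"wz":0}]'
python3 go.py 441 231.3 140 -1.46
```

```text
time_s: 10.0
eef_pos: [582.6, -241.6, 22.2]
ee_rot: [0.004, -0.006, -0.707, 0.708]
force: [0.7, 2.0, 7.0]
grip_width: 0.555
time_s: 10.25
eef_pos: [582.5, -241.6, 22.2]
ee_rot: [0.004, -0.006, -0.707, 0.708]
force: [1.0, 1.5, 6.5]
grip_width: 0.553
time_s: 10.83
eef_pos: [583.1, -242.2, 150.8]
ee_rot: [0.002, -0.008, -0.705, 0.709]
force: [-0.0, 0.2, -0.8]
grip_width: 0.556
{'t': 10.83, 'pos': [583.1, -242.2, 150.8], 'ydir': [0.007, -0.005, -1.0], 'jaw': np.float64(-1.585), 'q': [-0.58, 0.61, 1.27, -0.0, 1.26, 1.01], 'F': [-0.0, 0.2, -0.8], 'g': 47.5, 'wy': np.float64(-0.125), 'tx': np.float64(88.9), 'ty': np.float64(10.8), 'tz': np.float64(-486.4), 'tilt_rv': [-0.005, -0.125, -0.007]}
```

```bash
python3 -m handwheel '[{"grip":35,"tx":0,"ty":0,"tz":0,"wx":0,"wy":-0.062,"wz":0},{"grip":35,"tx":0,"ty":0,"tz":0,"wx":0,"wy":-0.063,"wz":0},{"grip":35,"tx":3,"ty":0,"tz":-15,"wx":0,"wy":0,"wz":0},{"grip":35,"tx":5,"ty":0,"tz":-26,"wx":0,"wy":0,"wz":0},{"grip":35,"tx":5,"ty":0,"tz":-30,"wx":0,"wy":0,"wz":0},{"grip":35,"tx":5,"ty":0,"tz":-30,"wx":0,"wy":0,"wz":0},{"grip":35,"tx":5,"ty":0,"tz":-30,"wx":0,"wy":0,"wz":0},{"grip":35,"tx":5,"ty":0,"tz":-30,"wx":0,"wy":0,"wz":0},{"grip":35,"tx":5,"ty":0,"tz":-30,"wx":0,"wy":0,"wz":0},{"grip":35,"tx":5,"ty":0,"tz":-30,"wx":0,"wy":0,"wz":0}]'
python3 -m handwheel '[{"grip":35,"tx":5,"ty":0,"tz":-30,"wx":0,"wy":0,"wz":0},{"grip":35,"tx":5,"ty":0,"tz":-30,"wx":0,"wy":0,"wz":0},{"grip":35,"tx":5,"ty":0,"tz":-30,"wx":0,"wy":0,"wz":0},{"grip":35,"tx":5,"ty":0,"tz":-30,"wx":0,"wy":0,"wz":0},{"grip":35,"tx":5,"ty":0,"tz":-30,"wx":0,"wy":0,"wz":0},{"grip":35,"tx":5,"ty":0,"tz":-30,"wx":0,"wy":0,"wz":0},{"grip":35,"tx":7,"ty":0,"tz":-30,"wx":0,"wy":0,"wz":0},{"grip":35,"tx":7,"ty":0,"tz":-22,"wx":0,"wy":0,"wz":0},{"grip":35,"tx":5,"ty":0,"tz":-13,"wx":0,"wy":0,"wz":0},{"grip":35,"tx":2,"ty":0,"tz":0,"wx":0,"wy":0,"wz":0}]'
python3 -m handwheel '[{"grip":35,"tx":0,"ty":0,"tz":0,"wx":0,"wy":0,"wz":0}]'
python3 go.py 441 231.3 35 -1.46
```

```text
time_s: 11.67
eef_pos: [518.4, -24.4, 144.8]
ee_rot: [0.039, -0.039, 0.706, -0.706]
force: [0.4, 0.1, -0.6]
grip_width: 0.554
time_s: 12.5
eef_pos: [440.2, 213.9, 144.9]
ee_rot: [0.04, -0.041, 0.706, -0.706]
force: [-0.8, 0.6, -1.2]
grip_width: 0.56
time_s: 12.58
eef_pos: [440.9, 212.1, 145.0]
ee_rot: [-0.039, 0.04, -0.706, 0.706]
force: [-1.5, 0.7, -0.4]
grip_width: 0.551
{'t': 12.58, 'pos': [440.9, 212.1, 145.0], 'ydir': [-0.001, -0.0, -1.0], 'jaw': np.float64(-1.459), 'q': [0.21, 0.33, 1.72, -0.0, 1.1, 1.67], 'F': [-1.5, 0.7, -0.4], 'g': 47.1, 'wy': np.float64(0.001), 'tx': np.float64(-2.2), 'ty': np.float64(110.0), 'tz': np.float64(-19.0), 'tilt_rv': [-0.0, 0.001, 0.001]}
```

```bash
python3 -m handwheel '[{"grip":35,"tx":-1,"ty":0,"tz":-10,"wx":0,"wy":0,"wz":0},{"grip":35,"tx":-1,"ty":10,"tz":-9,"wx":0,"wy":0,"wz":0},{"grip":35,"tx":0,"ty":22,"tz":0,"wx":0,"wy":0,"wz":0},{"grip":35,"tx":0,"ty":25,"tz":0,"wx":0,"wy":0,"wz":0},{"grip":35,"tx":0,"ty":22,"tz":0,"wx":0,"wy":0,"wz":0},{"grip":35,"tx":0,"ty":15,"tz":0,"wx":0,"wy":0,"wz":0},{"grip":35,"tx":0,"ty":9,"tz":0,"wx":0,"wy":0,"wz":0},{"grip":35,"tx":0,"ty":0,"tz":0,"wx":0,"wy":0,"wz":0}]'
python3 go.py 441 231.3 29.2 -1.46
```

```text
time_s: 13.25
eef_pos: [440.7, 230.9, 40.2]
ee_rot: [-0.038, 0.04, -0.706, 0.706]
force: [0.2, -0.0, -0.8]
grip_width: 0.554
{'t': 13.25, 'pos': [440.7, 230.9, 40.2], 'ydir': [-0.004, -0.001, -1.0], 'jaw': np.float64(-1.461), 'q': [0.25, 0.5, 1.79, 0.0, 0.86, 1.71], 'F': [0.2, -0.0, -0.8], 'g': 47.3, 'wy': np.float64(-0.001), 'tx': np.float64(-0.4), 'ty': np.float64(11.0), 'tz': np.float64(-0.4), 'tilt_rv': [-0.0, -0.001, 0.004]}
```

```bash
python3 -m handwheel '[{"grip":35,"tx":0,"ty":4,"tz":0,"wx":0,"wy":0,"wz":0},{"grip":35,"tx":0,"ty":3,"tz":0,"wx":0,"wy":0,"wz":0},{"grip":35,"tx":0,"ty":0,"tz":0,"wx":0,"wy":0,"wz":0}]'
python3 -m handwheel '[{"grip":35,"tx":0,"ty":2,"tz":0,"wx":0,"wy":0,"wz":0},{"grip":35,"tx":0,"ty":0,"tz":0,"wx":0,"wy":0,"wz":0}]'
python3 -m handwheel '[{"grip":35,"tx":0,"ty":1.5,"tz":0,"wx":0,"wy":0,"wz":0},{"grip":35,"tx":0,"ty":0,"tz":0,"wx":0,"wy":0,"wz":0}]'
```

```text
time_s: 13.5
eef_pos: [441.7, 231.2, 35.4]
ee_rot: [0.039, -0.039, 0.706, -0.706]
force: [-1.0, 0.7, 0.4]
grip_width: 0.556
time_s: 13.67
eef_pos: [441.7, 231.2, 33.5]
ee_rot: [0.039, -0.039, 0.706, -0.706]
force: [-0.1, -0.5, -0.7]
grip_width: 0.557
time_s: 13.83
eef_pos: [441.5, 231.1, 31.8]
ee_rot: [0.039, -0.039, 0.706, -0.706]
force: [-0.2, -0.7, -0.4]
grip_width: 0.556
```

```bash
python3 -m handwheel '[{"grip":35,"tx":0,"ty":1.5,"tz":0,"wx":0,"wy":0,"wz":0},{"grip":35,"tx":0,"ty":0,"tz":0,"wx":0,"wy":0,"wz":0}]'
python3 -m handwheel '[{"grip":35,"tx":0,"ty":1,"tz":0,"wx":0,"wy":0,"wz":0},{"grip":35,"tx":0,"ty":0,"tz":0,"wx":0,"wy":0,"wz":0}]'
python3 -m handwheel '[{"grip":35,"tx":0,"ty":1,"tz":0,"wx":0,"wy":0,"wz":0},{"grip":35,"tx":0,"ty":0,"tz":0,"wx":0,"wy":0,"wz":0}]'
```

```text
time_s: 14.0
eef_pos: [441.4, 231.1, 30.1]
ee_rot: [-0.039, 0.039, -0.706, 0.706]
force: [0.1, 0.8, -0.8]
grip_width: 0.556
time_s: 14.17
eef_pos: [441.6, 231.1, 29.3]
ee_rot: [0.039, -0.039, 0.706, -0.706]
force: [0.5, -0.1, -0.7]
grip_width: 0.554
time_s: 14.33
eef_pos: [441.6, 231.2, 29.2]
ee_rot: [-0.039, 0.039, -0.706, 0.706]
force: [-4.6, -1.1, 11.0]
grip_width: 0.557
```

```bash
python3 -m handwheel '[{"grip":44,"tx":0,"ty":-1,"tz":0,"wx":0,"wy":0,"wz":0},{"grip":50,"tx":0,"ty":0,"tz":0,"wx":0,"wy":0,"wz":0},{"grip":55,"tx":0,"ty":0,"tz":0,"wx":0,"wy":0,"wz":0},{"grip":60,"tx":0,"ty":0,"tz":0,"wx":0,"wy":0,"wz":0},{"grip":65,"tx":0,"ty":0,"tz":0,"wx":0,"wy":0,"wz":0},{"grip":65,"tx":0,"ty":0,"tz":0,"wx":0,"wy":0,"wz":0},{"grip":65,"tx":0,"ty":-10,"tz":0,"wx":0,"wy":0,"wz":0},{"grip":65,"tx":0,"ty":-20,"tz":0,"wx":0,"wy":0,"wz":0},{"grip":65,"tx":0,"ty":-35,"tz":0,"wx":0,"wy":0,"wz":0},{"grip":65,"tx":0,"ty":-35,"tz":0,"wx":0,"wy":0,"wz":0}]'
python3 - <<'E'
from h import *
for n in ("wrist",):
    c=eyes.capture(n); cv2.imwrite(f"pics/{n}6.png",c["pixels"][:,:,::-1])
E
python3 go.py 580 -104 130 -0.39;python3 go.py 580 -104 130 -0.38
```

```text
time_s: 15.17
eef_pos: [440.9, 230.9, 130.7]
ee_rot: [-0.039, 0.04, -0.706, 0.706]
force: [1.1, -0.1, -0.1]
grip_width: 0.762
{'t': 15.22, 'pos': [444.1, 231.9, 137.8], 'ydir': [0.01, 0.002, -1.0], 'jaw': np.float64(-1.46), 'q': [0.25, 0.35, 1.7, -0.0, 1.07, 1.71], 'F': [3.6, 0.9, 8.5], 'g': 64.8, 'wy': np.float64(-1.07), 'tx': np.float64(259.1), 'ty': np.float64(7.8), 'tz': np.float64(253.4), 'tilt_rv': [-0.004, -1.07, -0.01]}
{'t': 15.22, 'pos': [444.1, 231.9, 137.8], 'ydir': [0.01, 0.002, -1.0], 'jaw': np.float64(-1.46), 'q': [0.25, 0.35, 1.7, -0.0, 1.07, 1.71], 'F': [3.6, 0.9, 8.5], 'g': 64.8, 'wy': np.float64(-1.08), 'tx': np.float64(261.6), 'ty': np.float64(7.8), 'tz': np.float64(250.8), 'tilt_rv': [-0.004, -1.08, -0.01]}
```

View pics/wrist6.png

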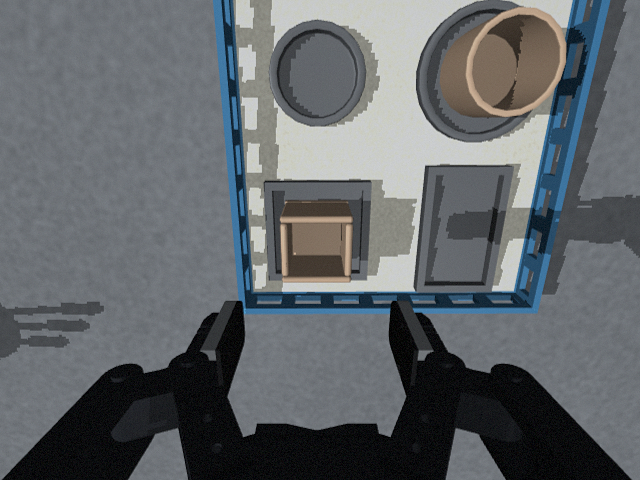

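Square cup stands in the square frame at (317,240), with even margins. The round cup is unchanged. Next, the dish.

```bash
python3 -m handwheel '[{"grip":65,"tx":0,"ty":0,"tz":0,"wx":0,"wy":-0.119,"wz":0},{"grip":65,"tx":0,"ty":0,"tz":0,"wx":0,"wy":-0.119,"wz":0},{"grip":65,"tx":0,"ty":0,"tz":0,"wx":0,"wy":-0.119,"wz":0},{"grip":65,"tx":0,"ty":0,"tz":0,"wx":0,"wy":-0.119,"wz":0},{"grip":65,"tx":0,"ty":0,"tz":0,"wx":0,"wy":-0.119,"wz":0},{"grip":65,"tx":0,"ty":0,"tz":0,"wx":0,"wy":-0.119,"wz":0},{"grip":65,"tx":0,"ty":0,"tz":0,"wx":0,"wy":-0.119,"wz":0},{"grip":65,"tx":0,"ty":0,"tz":0,"wx":0,"wy":-0.119,"wz":0},{"grip":65,"tx":0,"ty":0,"tz":0,"wx":0,"wy":-0.118,"wz":0},{"grip":65,"tx":0,"ty":0,"tz":0,"wx":0,"wy":0,"wz":0}]'
python3 go.py 580 -104 120 -0.39
```

```text
time_s: 16.05
eef_pos: [441.6, 231.1, 129.8]
ee_rot: [-0.395, 0.395, -0.587, 0.587]
force: [-0.4, -0.3, -0.4]
grip_width: 0.761
{'t': 16.05, 'pos': [441.6, 231.1, 129.8], 'ydir': [0.001, 0.0, -1.0], 'jaw': np.float64(-0.386), 'q': [0.25, 0.36, 1.71, 0.0, 1.06, 0.63], 'F': [-0.4, -0.3, -0.4], 'g': 65.0, 'wy': np.float64(0.004), 'tx': np.float64(257.3), 'ty': np.float64(9.8), 'tz': np.float64(255.5), 'tilt_rv': [-0.0, 0.004, -0.0]}
```

```bash
python3 -m handwheel '[{"grip":65,"tx":13,"ty":0,"tz":13,"wx":0,"wy":0,"wz":0},{"grip":65,"tx":20,"ty":0,"tz":20,"wx":0,"wy":0,"wz":0},{"grip":65,"tx":24,"ty":0,"tz":24,"wx":0,"wy":0,"wz":0},{"grip":65,"tx":24,"ty":0,"tz":24,"wx":0,"wy":0,"wz":0},{"grip":65,"tx":24,"ty":0,"tz":24,"wx":0,"wy":0,"wz":0},{"grip":65,"tx":24,"ty":0,"tz":24,"wx":0,"wy":0,"wz":0},{"grip":65,"tx":24,"ty":0,"tz":24,"wx":0,"wy":0,"wz":0},{"grip":65,"tx":24,"ty":0,"tz":24,"wx":0,"wy":0,"wz":0},{"grip":65,"tx":24,"ty":0,"tz":24,"wx":0,"wy":0,"wz":0},{"grip":65,"tx":24,"ty":0,"tz":24,"wx":0,"wy":0,"wz":0}]'
python3 -m handwheel '[{"grip":65,"tx":18,"ty":5,"tz":18,"wx":0,"wy":0,"wz":0},{"grip":65,"tx":10,"ty":5,"tz":9,"wx":0,"wy":0,"wz":0},{"grip":65,"tx":4,"ty":0,"tz":3,"wx":0,"wy":0,"wz":0},{"grip":65,"tx":0,"ty":0,"tz":0,"wx":0,"wy":0,"wz":0},{"grip":65,"tx":0,"ty":0,"tz":0,"wx":0,"wy":0,"wz":0}]'
python3 go.py 580 -104 120 -0.39
python3 - <<'E'
from fit import *
c=eyes.capture("wrist"); cv2.imwrite(f"pics/w7.png",c["pixels"][:,:,::-1])
q=blob(c,"clay",(318,245),0); print(q.min(0),q.max(0),fit("oblong_dish",[(c,q)],(580,-104,1.18)))
E
```

```text
time_s: 16.88
eef_pos: [564.5, -64.2, 129.7]
ee_rot: [-0.392, 0.392, -0.588, 0.588]
force: [1.0, 0.3, 0.2]
grip_width: 0.763
time_s: 17.3
eef_pos: [579.3, -102.4, 119.5]
ee_rot: [0.394, -0.394, 0.588, -0.587]
force: [-0.4, 1.1, -0.9]
grip_width: 0.762
{'t': 17.3, 'pos': [579.3, -102.4, 119.5], 'ydir': [-0.0, 0.0, -1.0], 'jaw': np.float64(-0.39), 'q': [-0.37, 0.55, 1.44, 0.0, 1.15, 0.02], 'F': [-0.4, 1.1, -0.9], 'g': 65.1, 'wy': np.float64(-0.0), 'tx': np.float64(1.2), 'ty': np.float64(-0.5), 'tz': np.float64(1.2), 'tilt_rv': [0.0, -0.0, -0.0]}
[296. 192.] [340. 295.] (array([ 579.21787893, -103.5924935 ,    1.18852318]), np.float64(1.1320598873642485))
```

View pics/w7.png

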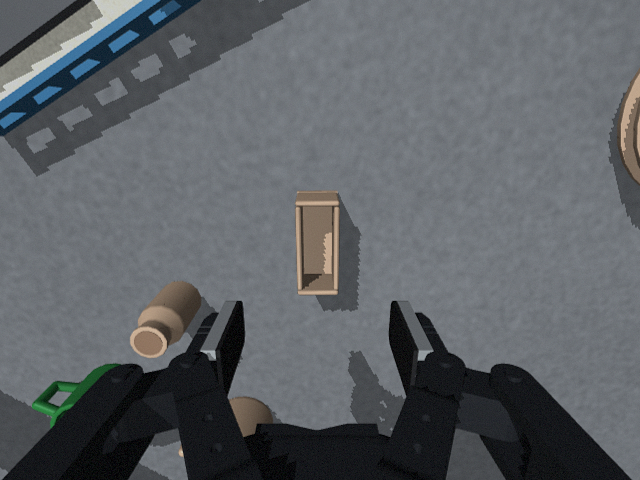

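Dish centred at (318,245), long side along the pads. The vase at (165,320) is clear of the fingers. Grip it.

```bash
python3 -m handwheel '[{"grip":60,"tx":1,"ty":20,"tz":0.5,"wx":0,"wy":0,"wz":0},{"grip":60,"tx":0,"ty":25,"tz":0,"wx":0,"wy":0,"wz":0},{"grip":60,"tx":0,"ty":25,"tz":0,"wx":0,"wy":0,"wz":0},{"grip":60,"tx":0,"ty":20,"tz":0,"wx":0,"wy":0,"wz":0},{"grip":55,"tx":0,"ty":12,"tz":0,"wx":0,"wy":0,"wz":0},{"grip":45,"tx":0,"ty":5,"tz":0,"wx":0,"wy":0,"wz":0},{"grip":36,"tx":0,"ty":0,"tz":0,"wx":0,"wy":0,"wz":0},{"grip":32,"tx":0,"ty":0,"tz":0,"wx":0,"wy":0,"wz":0},{"grip":28,"tx":0,"ty":0,"tz":0,"wx":0,"wy":0,"wz":0},{"grip":22,"tx":0,"ty":0,"tz":0,"wx":0,"wy":0,"wz":0}]' 30
python3 -m handwheel '[{"grip":20,"tx":0,"ty":0,"tz":0,"wx":0,"wy":0,"wz":0},{"grip":20,"tx":0,"ty":0,"tz":0,"wx":0,"wy":0,"wz":0},{"grip":20,"tx":0,"ty":0,"tz":0,"wx":0,"wy":0,"wz":0}]'
python3 -m handwheel '[{"grip":20,"tx":0,"ty":-5,"tz":0,"wx":0,"wy":0,"wz":0},{"grip":20,"tx":0,"ty":-15,"tz":0,"wx":0,"wy":0,"wz":0},{"grip":20,"tx":0,"ty":-25,"tz":0,"wx":0,"wy":0,"wz":0},{"grip":20,"tx":0,"ty":-30,"tz":0,"wx":0,"wy":0,"wz":0},{"grip":20,"tx":0,"ty":-30,"tz":0,"wx":0,"wy":0,"wz":0},{"grip":20,"tx":0,"ty":-20,"tz":0,"wx":0,"wy":0,"wz":0},{"grip":20,"tx":0,"ty":0,"tz":0,"wx":0,"wy":0,"wz":0}]'
python3 go.py 453.3 120 135 -1.46
```

```text
time_s: 18.18
eef_pos: [580.4, -104.7, 13.6]
ee_rot: [-0.394, 0.393, -0.587, 0.588]
force: [0.6, 0.7, 4.6]
grip_width: 0.348
time_s: 18.43
eef_pos: [580.4, -104.7, 13.6]
ee_rot: [-0.394, 0.393, -0.587, 0.588]
force: [-0.6, 1.7, 6.5]
grip_width: 0.346
time_s: 19.02
eef_pos: [581.5, -105.3, 142.2]
ee_rot: [-0.395, 0.392, -0.585, 0.59]
force: [0.7, -0.5, -1.1]
grip_width: 0.347
{'t': 19.02, 'pos': [581.5, -105.3, 142.2], 'ydir': [0.007, -0.003, -1.0], 'jaw': np.float64(-0.39), 'q': [-0.38, 0.53, 1.42, -0.0, 1.19, 0.01], 'F': [0.7, -0.5, -1.1], 'g': 29.6, 'wy': np.float64(1.07), 'tx': np.float64(102.5), 'ty': np.float64(7.2), 'tz': np.float64(-238.1), 'tilt_rv': [-0.007, 1.07, -0.004]}
```

```bash
python3 -m handwheel '[{"grip":20,"tx":0,"ty":0,"tz":0,"wx":0,"wy":0.08,"wz":0},{"grip":20,"tx":0,"ty":0,"tz":0,"wx":0,"wy":0.11,"wz":0},{"grip":20,"tx":0,"ty":0,"tz":0,"wx":0,"wy":0.115,"wz":0},{"grip":20,"tx":0,"ty":0,"tz":0,"wx":0,"wy":0.115,"wz":0},{"grip":20,"tx":0,"ty":0,"tz":0,"wx":0,"wy":0.115,"wz":0},{"grip":20,"tx":0,"ty":0,"tz":0,"wx":0,"wy":0.115,"wz":0},{"grip":20,"tx":0,"ty":0,"tz":0,"wx":0,"wy":0.115,"wz":0},{"grip":20,"tx":0,"ty":0,"tz":0,"wx":0,"wy":0.115,"wz":0},{"grip":20,"tx":0,"ty":0,"tz":0,"wx":0,"wy":0.11,"wz":0},{"grip":20,"tx":0,"ty":0,"tz":0,"wx":0,"wy":0.08,"wz":0}]'
python3 -m handwheel '[{"grip":20,"tx":6,"ty":0,"tz":-14,"wx":0,"wy":0,"wz":0},{"grip":20,"tx":10,"ty":0,"tz":-24,"wx":0,"wy":0,"wz":0},{"grip":20,"tx":12,"ty":0,"tz":-28,"wx":0,"wy":0,"wz":0},{"grip":20,"tx":12,"ty":0,"tz":-28,"wx":0,"wy":0,"wz":0},{"grip":20,"tx":12,"ty":0,"tz":-28,"wx":0,"wy":0,"wz":0},{"grip":20,"tx":12,"ty":0,"tz":-28,"wx":0,"wy":0,"wz":0},{"grip":20,"tx":12,"ty":0,"tz":-28,"wx":0,"wy":0,"wz":0},{"grip":20,"tx":12,"ty":0,"tz":-28,"wx":0,"wy":0,"wz":0},{"grip":20,"tx":9,"ty":0,"tz":-20,"wx":0,"wy":0,"wz":0},{"grip":20,"tx":5,"ty":0,"tz":-12,"wx":0,"wy":0,"wz":0}]'
python3 -m handwheel '[{"grip":20,"tx":0,"ty":0,"tz":0,"wx":0,"wy":0,"wz":0},{"grip":20,"tx":0,"ty":0,"tz":0,"wx":0,"wy":0,"wz":0}]'
python3 go.py 453.3 120 20.6 -1.46
python3 - <<'E'
from h import *
c=eyes.capture("wrist"); cv2.imwrite(f"pics/w8.png",c["pixels"][:,:,::-1])
E
```

```text
time_s: 19.85
eef_pos: [579.2, -104.5, 136.2]
ee_rot: [0.037, -0.038, 0.706, -0.706]
force: [0.1, 1.0, -0.4]
grip_width: 0.346
time_s: 20.68
eef_pos: [450.3, 122.3, 136.7]
ee_rot: [0.039, -0.04, 0.706, -0.706]
force: [0.4, -0.8, -0.3]
grip_width: 0.347
time_s: 20.85
eef_pos: [452.2, 120.5, 137.1]
ee_rot: [-0.039, 0.039, -0.706, 0.706]
force: [-0.0, -0.8, -0.5]
grip_width: 0.345
{'t': 20.85, 'pos': [452.2, 120.5, 137.1], 'ydir': [-0.0, -0.0, -1.0], 'jaw': np.float64(-1.459), 'q': [0.01, 0.29, 1.79, -0.0, 1.06, 1.47], 'F': [-0.0, -0.8, -0.5], 'g': 29.5, 'wy': np.float64(0.001), 'tx': np.float64(-1.1), 'ty': np.float64(116.5), 'tz': np.float64(0.6), 'tilt_rv': [-0.0, 0.001, 0.0]}
```

View pics/w8.png

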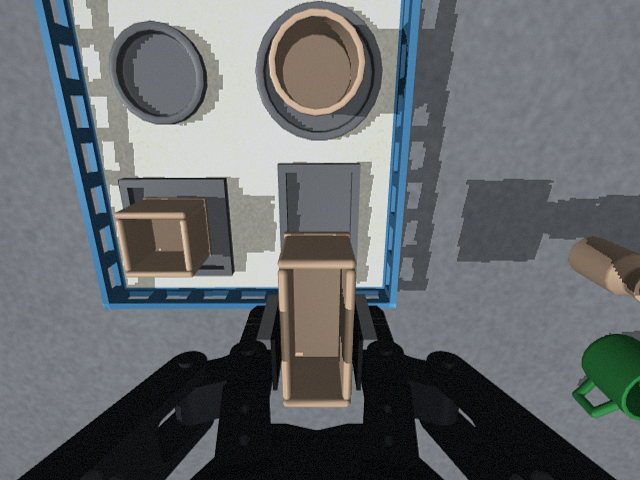

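Dish held level at (316,320), lined up with the oblong frame (318,210). Lowering.

```bash
python3 -m handwheel '[{"grip":20,"tx":-1,"ty":10,"tz":0.5,"wx":0,"wy":0,"wz":0},{"grip":20,"tx":0,"ty":20,"tz":0,"wx":0,"wy":0,"wz":0},{"grip":20,"tx":0,"ty":25,"tz":0,"wx":0,"wy":0,"wz":0},{"grip":20,"tx":0,"ty":25,"tz":0,"wx":0,"wy":0,"wz":0},{"grip":20,"tx":0,"ty":15,"tz":0,"wx":0,"wy":0,"wz":0},{"grip":20,"tx":0,"ty":8,"tz":0,"wx":0,"wy":0,"wz":0},{"grip":20,"tx":0,"ty":4,"tz":0,"wx":0,"wy":0,"wz":0},{"grip":20,"tx":0,"ty":0,"tz":0,"wx":0,"wy":0,"wz":0},{"grip":20,"tx":0,"ty":0,"tz":0,"wx":0,"wy":0,"wz":0}]'
python3 -m handwheel '[{"grip":20,"tx":0,"ty":2,"tz":0,"wx":0,"wy":0,"wz":0},{"grip":20,"tx":0,"ty":0,"tz":0,"wx":0,"wy":0,"wz":0}]'
python3 go.py 453.3 120 20.6 -1.46
```

```text
time_s: 21.65
eef_pos: [453.7, 120.0, 30.8]
ee_rot: [-0.039, 0.039, -0.706, 0.706]
force: [0.4, -0.1, -0.5]
grip_width: 0.345
time_s: 21.82
eef_pos: [453.5, 120.2, 28.7]
ee_rot: [-0.04, 0.039, -0.706, 0.706]
force: [-0.5, -0.4, -1.3]
grip_width: 0.344
{'t': 21.82, 'pos': [453.5, 120.2, 28.7], 'ydir': [0.001, -0.0, -1.0], 'jaw': np.float64(-1.46), 'q': [0.01, 0.47, 1.88, -0.0, 0.79, 1.47], 'F': [-0.5, -0.4, -1.3], 'g': 29.4, 'wy': np.float64(-0.0), 'tx': np.float64(0.2), 'ty': np.float64(8.1), 'tz': np.float64(0.2), 'tilt_rv': [-0.0, -0.0, -0.001]}
```

```bash
python3 -m handwheel '[{"grip":20,"tx":0,"ty":2.5,"tz":0,"wx":0,"wy":0,"wz":0},{"grip":20,"tx":0,"ty":2.5,"tz":0,"wx":0,"wy":0,"wz":0},{"grip":20,"tx":0,"ty":0,"tz":0,"wx":0,"wy":0,"wz":0}]'
python3 -m handwheel '[{"grip":20,"tx":0,"ty":1.5,"tz":0,"wx":0,"wy":0,"wz":0},{"grip":20,"tx":0,"ty":0,"tz":0,"wx":0,"wy":0,"wz":0}]'
python3 -m handwheel '[{"grip":20,"tx":0,"ty":1.2,"tz":0,"wx":0,"wy":0,"wz":0},{"grip":20,"tx":0,"ty":0,"tz":0,"wx":0,"wy":0,"wz":0}]'
```

```text
time_s: 22.07
eef_pos: [452.9, 120.2, 23.0]
ee_rot: [0.039, -0.039, 0.706, -0.706]
force: [-0.0, 0.3, -0.3]
grip_width: 0.343
time_s: 22.23
eef_pos: [453.0, 120.2, 21.6]
ee_rot: [0.039, -0.039, 0.706, -0.706]
force: [-0.6, 0.4, -0.4]
grip_width: 0.348
time_s: 22.4
eef_pos: [453.2, 120.2, 20.6]
ee_rot: [-0.039, 0.039, -0.706, 0.706]
force: [0.2, 0.2, -0.6]
grip_width: 0.346
```

```bash
python3 -m handwheel '[{"grip":20,"tx":0,"ty":1,"tz":0,"wx":0,"wy":0,"wz":0},{"grip":20,"tx":0,"ty":0,"tz":0,"wx":0,"wy":0,"wz":0}]'
python3 -m handwheel '[{"grip":26,"tx":0,"ty":0,"tz":0,"wx":0,"wy":0,"wz":0}]'
```

```text
time_s: 22.57
eef_pos: [453.2, 120.3, 20.6]
ee_rot: [-0.039, 0.039, -0.706, 0.706]
force: [-5.3, -0.9, 14.8]
grip_width: 0.34
time_s: 22.65
eef_pos: [453.2, 120.3, 20.6]
ee_rot: [-0.039, 0.039, -0.706, 0.706]
force: [-5.9, -0.6, 13.9]
grip_width: 0.345
```

```bash
python3 -m handwheel '[{"grip":28,"tx":0,"ty":-1,"tz":0,"wx":0,"wy":0,"wz":0},{"grip":32,"tx":0,"ty":0,"tz":0,"wx":0,"wy":0,"wz":0},{"grip":37,"tx":0,"ty":0,"tz":0,"wx":0,"wy":0,"wz":0},{"grip":42,"tx":0,"ty":0,"tz":0,"wx":0,"wy":0,"wz":0},{"grip":48,"tx":0,"ty":0,"tz":0,"wx":0,"wy":0,"wz":0},{"grip":50,"tx":0,"ty":0,"tz":0,"wx":0,"wy":0,"wz":0},{"grip":50,"tx":0,"ty":-10,"tz":0,"wx":0,"wy":0,"wz":0},{"grip":50,"tx":0,"ty":-20,"tz":0,"wx":0,"wy":0,"wz":0},{"grip":60,"tx":0,"ty":-35,"tz":0,"wx":0,"wy":0,"wz":0},{"grip":65,"tx":0,"ty":-35,"tz":0,"wx":0,"wy":0,"wz":0}]'
python3 - <<'E'
from h import *
for n in ("wrist",):
    c=eyes.capture(n); cv2.imwrite(f"pics/{n}9.png",c["pixels"][:,:,::-1])
E
python3 go.py 452.3 -113 130
```

```text
time_s: 23.48
eef_pos: [452.4, 120.2, 122.0]
ee_rot: [0.039, -0.04, 0.706, -0.706]
force: [0.2, -0.4, 0.3]
grip_width: 0.762
{'t': 23.53, 'pos': [455.8, 120.4, 128.8], 'ydir': [0.01, 0.0, -1.0], 'jaw': np.float64(-1.46), 'q': [0.01, 0.31, 1.8, -0.0, 1.03, 1.47], 'F': [5.2, 1.1, 8.5], 'g': 65.2, 'wy': np.float64(-0.0), 'tx': np.float64(29.4), 'ty': np.float64(-1.2), 'tz': np.float64(231.6), 'tilt_rv': [-0.001, 0.0, -0.01]}
```

View pics/wrist9.png

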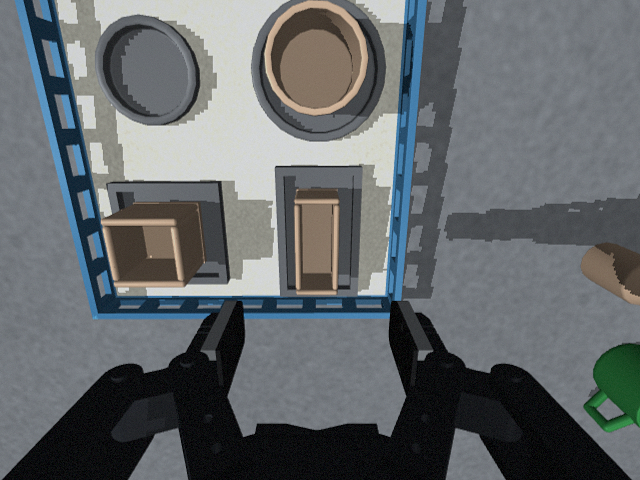

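Dish stands in the oblong frame at (318,240), free of the edges. All three placed pieces are upright. Now the vase.

```bash
python3 -m handwheel '[{"grip":65,"tx":2,"ty":0,"tz":15,"wx":0,"wy":0,"wz":0},{"grip":65,"tx":3,"ty":0,"tz":26,"wx":0,"wy":0,"wz":0},{"grip":65,"tx":3,"ty":0,"tz":30,"wx":0,"wy":0,"wz":0},{"grip":65,"tx":3,"ty":0,"tz":30,"wx":0,"wy":0,"wz":0},{"grip":65,"tx":3,"ty":0,"tz":30,"wx":0,"wy":0,"wz":0},{"grip":65,"tx":3,"ty":0,"tz":30,"wx":0,"wy":0,"wz":0},{"grip":65,"tx":3,"ty":0,"tz":30,"wx":0,"wy":0,"wz":0},{"grip":65,"tx":3,"ty":0,"tz":24,"wx":0,"wy":0,"wz":0},{"grip":65,"tx":3,"ty":0,"tz":12,"wx":0,"wy":0,"wz":0},{"grip":65,"tx":0,"ty":0,"tz":5,"wx":0,"wy":0,"wz":0}]'
python3 -m handwheel '[{"grip":65,"tx":0,"ty":0,"tz":0,"wx":0,"wy":0,"wz":0},{"grip":65,"tx":0,"ty":0,"tz":0,"wx":0,"wy":0,"wz":0}]'
python3 go.py 452.3 -113 12
python3 - <<'E'
from fit import *
c=eyes.capture("wrist"); cv2.imwrite(f"pics/w10.png",c["pixels"][:,:,::-1])
q=blob(c,"clay",(318,235),0); print(q.min(0),q.max(0),fit("bud_vase",[(c,q)],(452.3,-113,0)))
E
```

```text
time_s: 24.37
eef_pos: [452.7, -115.0, 121.0]
ee_rot: [-0.039, 0.038, -0.706, 0.706]
force: [-0.0, -0.0, -0.5]
grip_width: 0.758
time_s: 24.53
eef_pos: [452.9, -112.7, 120.8]
ee_rot: [0.039, -0.039, 0.706, -0.706]
force: [-0.5, -0.4, 0.6]
grip_width: 0.763
{'t': 24.53, 'pos': [452.9, -112.7, 120.8], 'ydir': [0.0, 0.0, -1.0], 'jaw': np.float64(-1.46), 'q': [-0.5, 0.31, 1.81, 0.0, 1.01, 0.96], 'F': [-0.5, -0.4, 0.6], 'g': 65.1, 'wy': np.float64(-0.0), 'tx': np.float64(0.7), 'ty': np.float64(108.8), 'tz': np.float64(0.3), 'tilt_rv': [0.0, -0.0, -0.0]}
[294. 214.] [342. 281.] (array([ 4.51239385e+02, -1.12692203e+02, -4.60238309e-02]), np.float64(0.8846534305486637))
```

View pics/w10.png

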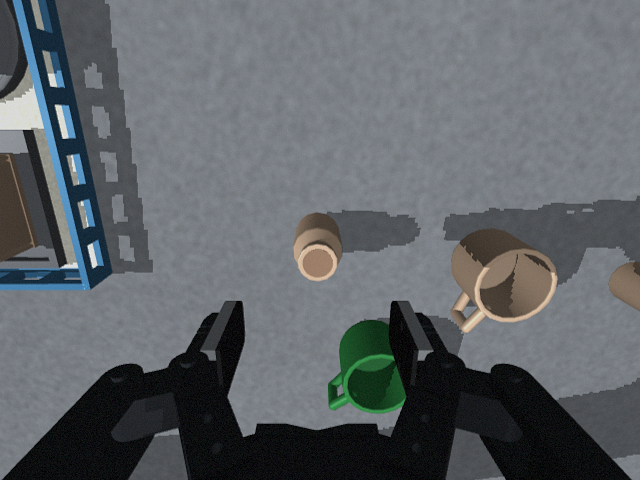

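Vase with no handle at (318,250); the handled mug is at (505,275) and the green one at (375,375). The fingers are clear of both. Grip.

```bash
python3 -m handwheel '[{"grip":60,"tx":1.2,"ty":18,"tz":0,"wx":0,"wy":0,"wz":0},{"grip":60,"tx":0,"ty":25,"tz":0,"wx":0,"wy":0,"wz":0},{"grip":60,"tx":0,"ty":25,"tz":0,"wx":0,"wy":0,"wz":0},{"grip":60,"tx":0,"ty":20,"tz":0,"wx":0,"wy":0,"wz":0},{"grip":55,"tx":0,"ty":12,"tz":0,"wx":0,"wy":0,"wz":0},{"grip":45,"tx":0,"ty":7,"tz":0,"wx":0,"wy":0,"wz":0},{"grip":38,"tx":0,"ty":0,"tz":0,"wx":0,"wy":0,"wz":0},{"grip":35,"tx":0,"ty":0,"tz":0,"wx":0,"wy":0,"wz":0},{"grip":31,"tx":0,"ty":0,"tz":0,"wx":0,"wy":0,"wz":0},{"grip":25,"tx":0,"ty":0,"tz":0,"wx":0,"wy":0,"wz":0}]' 30
python3 -m handwheel '[{"grip":22,"tx":0,"ty":0,"tz":0,"wx":0,"wy":0,"wz":0},{"grip":22,"tx":0,"ty":0,"tz":0,"wx":0,"wy":0,"wz":0},{"grip":22,"tx":0,"ty":0,"tz":0,"wx":0,"wy":0,"wz":0}]'
python3 -m handwheel '[{"grip":22,"tx":0,"ty":-5,"tz":0,"wx":0,"wy":0,"wz":0},{"grip":22,"tx":0,"ty":-15,"tz":0,"wx":0,"wy":0,"wz":0},{"grip":22,"tx":0,"ty":-25,"tz":0,"wx":0,"wy":0,"wz":0},{"grip":22,"tx":0,"ty":-30,"tz":0,"wx":0,"wy":0,"wz":0},{"grip":22,"tx":0,"ty":-30,"tz":0,"wx":0,"wy":0,"wz":0},{"grip":22,"tx":0,"ty":-20,"tz":0,"wx":0,"wy":0,"wz":0},{"grip":22,"tx":0,"ty":0,"tz":0,"wx":0,"wy":0,"wz":0}]'
python3 go.py 552.3 243.6 135
```

```text
time_s: 25.42
eef_pos: [452.2, -113.4, 14.4]
ee_rot: [-0.04, 0.039, -0.706, 0.706]
force: [0.1, -0.0, -1.5]
grip_width: 0.387
time_s: 25.67
eef_pos: [452.1, -113.4, 14.3]
ee_rot: [-0.04, 0.039, -0.706, 0.706]
force: [-0.5, 1.5, 5.5]
grip_width: 0.388
time_s: 26.25
eef_pos: [453.3, -114.2, 142.6]
ee_rot: [-0.041, 0.037, -0.705, 0.707]
force: [-0.1, 0.1, -0.1]
grip_width: 0.386
{'t': 26.25, 'pos': [453.3, -114.2, 142.6], 'ydir': [0.006, -0.004, -1.0], 'jaw': np.float64(-1.46), 'q': [-0.5, 0.28, 1.79, -0.0, 1.06, 0.96], 'F': [-0.1, 0.1, -0.1], 'g': 32.9, 'wy': np.float64(-0.0), 'tx': np.float64(-138.0), 'ty': np.float64(7.6), 'tz': np.float64(-344.6), 'tilt_rv': [-0.004, 0.0, -0.006]}
```

```bash
python3 -m handwheel '[{"grip":22,"tx":-6,"ty":0,"tz":-14,"wx":0,"wy":0,"wz":0},{"grip":22,"tx":-10,"ty":0,"tz":-24,"wx":0,"wy":0,"wz":0},{"grip":22,"tx":-11,"ty":0,"tz":-28,"wx":0,"wy":0,"wz":0},{"grip":22,"tx":-11,"ty":0,"tz":-28,"wx":0,"wy":0,"wz":0},{"grip":22,"tx":-11,"ty":0,"tz":-28,"wx":0,"wy":0,"wz":0},{"grip":22,"tx":-11,"ty":0,"tz":-28,"wx":0,"wy":0,"wz":0},{"grip":22,"tx":-11,"ty":0,"tz":-28,"wx":0,"wy":0,"wz":0},{"grip":22,"tx":-11,"ty":0,"tz":-28,"wx":0,"wy":0,"wz":0},{"grip":22,"tx":-11,"ty":0,"tz":-28,"wx":0,"wy":0,"wz":0},{"grip":22,"tx":-11,"ty":0,"tz":-28,"wx":0,"wy":0,"wz":0}]'
python3 -m handwheel '[{"grip":22,"tx":-11,"ty":0,"tz":-28,"wx":0,"wy":0,"wz":0},{"grip":22,"tx":-10,"ty":0,"tz":-24,"wx":0,"wy":0,"wz":0},{"grip":22,"tx":-8,"ty":0,"tz":-18,"wx":0,"wy":0,"wz":0},{"grip":22,"tx":-5,"ty":0,"tz":-12,"wx":0,"wy":0,"wz":0},{"grip":22,"tx":0,"ty":0,"tz":0,"wx":0,"wy":0,"wz":0},{"grip":22,"tx":0,"ty":0,"tz":0,"wx":0,"wy":0,"wz":0}]'
python3 go.py 552.3 243.6 21.3
python3 - <<'E'
from h import *
c=eyes.capture("wrist"); cv2.imwrite(f"pics/w11.png",c["pixels"][:,:,::-1])
E
```

```text
time_s: 27.08
eef_pos: [525.8, 160.0, 137.6]
ee_rot: [-0.039, 0.04, -0.706, 0.706]
force: [0.1, -0.6, -1.4]
grip_width: 0.385
time_s: 27.58
eef_pos: [550.3, 243.7, 137.5]
ee_rot: [-0.039, 0.04, -0.706, 0.706]
force: [-0.1, -0.5, -0.3]
grip_width: 0.385
{'t': 27.58, 'pos': [550.3, 243.7, 137.5], 'ydir': [-0.002, -0.001, -1.0], 'jaw': np.float64(-1.459), 'q': [0.22, 0.56, 1.38, -0.0, 1.2, 1.68], 'F': [-0.1, -0.5, -0.3], 'g': 32.9, 'wy': np.float64(-0.0), 'tx': np.float64(-2.0), 'ty': np.float64(116.2), 'tz': np.float64(0.4), 'tilt_rv': [-0.0, -0.0, 0.002]}
```

View pics/w11.png

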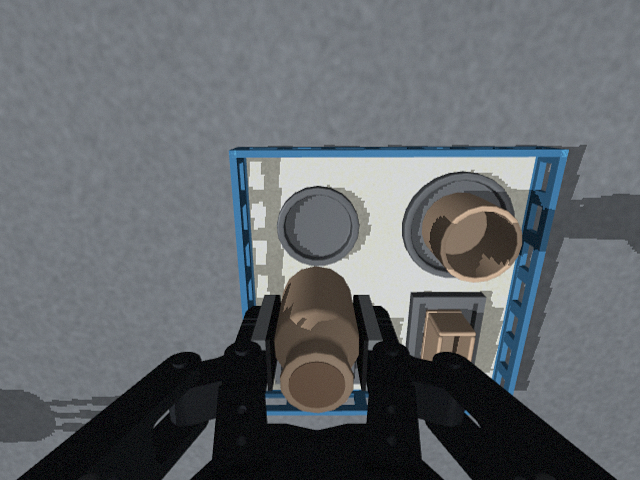

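Vase upright in the jaws at (318,330), with the small frame (318,225) in line. Lowering.

```bash
python3 -m handwheel '[{"grip":22,"tx":-1.5,"ty":10,"tz":0,"wx":0,"wy":0,"wz":0},{"grip":22,"tx":0,"ty":20,"tz":0,"wx":0,"wy":0,"wz":0},{"grip":22,"tx":0,"ty":25,"tz":0,"wx":0,"wy":0,"wz":0},{"grip":22,"tx":0,"ty":25,"tz":0,"wx":0,"wy":0,"wz":0},{"grip":22,"tx":0,"ty":15,"tz":0,"wx":0,"wy":0,"wz":0},{"grip":22,"tx":0,"ty":8,"tz":0,"wx":0,"wy":0,"wz":0},{"grip":22,"tx":0,"ty":4,"tz":0,"wx":0,"wy":0,"wz":0},{"grip":22,"tx":0,"ty":2,"tz":0,"wx":0,"wy":0,"wz":0},{"grip":22,"tx":0,"ty":0,"tz":0,"wx":0,"wy":0,"wz":0},{"grip":22,"tx":0,"ty":0,"tz":0,"wx":0,"wy":0,"wz":0}]'
python3 go.py 552.3 243.6 21.3
```

```text
time_s: 28.47
eef_pos: [552.9, 244.0, 30.5]
ee_rot: [0.04, -0.039, 0.706, -0.706]
force: [0.1, -0.6, 0.6]
grip_width: 0.391
{'t': 28.47, 'pos': [552.9, 244.0, 30.5], 'ydir': [0.002, 0.0, -1.0], 'jaw': np.float64(-1.46), 'q': [0.22, 0.7, 1.46, 0.0, 0.99, 1.68], 'F': [0.1, -0.6, 0.6], 'g': 33.4, 'wy': np.float64(-0.0), 'tx': np.float64(0.6), 'ty': np.float64(9.2), 'tz': np.float64(0.3), 'tilt_rv': [0.0, -0.0, -0.002]}
```

```bash
python3 -m handwheel '[{"grip":22,"tx":0,"ty":3,"tz":0,"wx":0,"wy":0,"wz":0},{"grip":22,"tx":0,"ty":3,"tz":0,"wx":0,"wy":0,"wz":0},{"grip":22,"tx":0,"ty":0,"tz":0,"wx":0,"wy":0,"wz":0}]'
python3 -m handwheel '[{"grip":22,"tx":0,"ty":1.5,"tz":0,"wx":0,"wy":0,"wz":0},{"grip":22,"tx":0,"ty":0,"tz":0,"wx":0,"wy":0,"wz":0}]'
python3 -m handwheel '[{"grip":22,"tx":0,"ty":1,"tz":0,"wx":0,"wy":0,"wz":0},{"grip":22,"tx":0,"ty":0,"tz":0,"wx":0,"wy":0,"wz":0}]'
```

```text
time_s: 28.72
eef_pos: [552.1, 243.9, 23.2]
ee_rot: [-0.039, 0.039, -0.706, 0.706]
force: [-0.6, 0.5, 0.2]
grip_width: 0.389
time_s: 28.88
eef_pos: [552.2, 244.0, 21.9]
ee_rot: [-0.039, 0.039, -0.706, 0.706]
force: [0.1, -0.5, -1.0]
grip_width: 0.384
time_s: 29.05
eef_pos: [552.5, 244.0, 21.3]
ee_rot: [0.039, -0.039, 0.706, -0.706]
force: [0.4, -0.0, 1.4]
grip_width: 0.383
```

```bash
python3 -m handwheel '[{"grip":22,"tx":0,"ty":0.7,"tz":0,"wx":0,"wy":0,"wz":0},{"grip":22,"tx":0,"ty":0,"tz":0,"wx":0,"wy":0,"wz":0}]'
python3 -m handwheel '[{"grip":30,"tx":0,"ty":-0.7,"tz":0,"wx":0,"wy":0,"wz":0},{"grip":35,"tx":0,"ty":0,"tz":0,"wx":0,"wy":0,"wz":0},{"grip":40,"tx":0,"ty":0,"tz":0,"wx":0,"wy":0,"wz":0},{"grip":45,"tx":0,"ty":0,"tz":0,"wx":0,"wy":0,"wz":0},{"grip":52,"tx":0,"ty":0,"tz":0,"wx":0,"wy":0,"wz":0},{"grip":52,"tx":0,"ty":0,"tz":0,"wx":0,"wy":0,"wz":0},{"grip":52,"tx":0,"ty":-10,"tz":0,"wx":0,"wy":0,"wz":0},{"grip":52,"tx":0,"ty":-20,"tz":0,"wx":0,"wy":0,"wz":0},{"grip":52,"tx":0,"ty":-35,"tz":0,"wx":0,"wy":0,"wz":0},{"grip":52,"tx":0,"ty":-35,"tz":0,"wx":0,"wy":0,"wz":0}]'
python3 -m handwheel '[{"grip":52,"tx":15,"ty":-30,"tz":-20,"wx":0,"wy":0,"wz":0},{"grip":52,"tx":25,"ty":-10,"tz":-20,"wx":0,"wy":0,"wz":0},{"grip":52,"tx":25,"ty":0,"tz":-20,"wx":0,"wy":0,"wz":0},{"grip":52,"tx":25,"ty":0,"tz":-20,"wx":0,"wy":0,"wz":0},{"grip":52,"tx":25,"ty":0,"tz":-20,"wx":0,"wy":0,"wz":0},{"grip":52,"tx":25,"ty":0,"tz":-10,"wx":0,"wy":0,"wz":0},{"grip":52,"tx":0,"ty":0,"tz":0,"wx":0,"wy":0,"wz":0},{"grip":52,"tx":0,"ty":0,"tz":0,"wx":0,"wy":0,"wz":0}]'
python3 - <<'E'
from h import *
for n in ("wrist","scene","top"):
    c=eyes.capture(n); np.savez(f"pics/{n}12.npz",**c); cv2.imwrite(f"pics/{n}12.png",c["pixels"][:,:,::-1])
im=cv2.imread("pics/scene12.png"); cv2.imwrite("pics/scene12c.png",cv2.resize(im[150:320,340:540],None,fx=3.5,fy=3.5,interpolation=cv2.INTER_CUBIC))
E
```

```text
time_s: 29.22
eef_pos: [552.6, 244.0, 21.3]
ee_rot: [0.039, -0.039, 0.706, -0.706]
force: [-3.1, -1.3, 7.1]
grip_width: 0.386
time_s: 30.05
eef_pos: [551.8, 243.8, 122.4]
ee_rot: [-0.039, 0.04, -0.706, 0.706]
force: [0.1, 0.3, 0.5]
grip_width: 0.608
time_s: 30.72
eef_pos: [400.3, 338.3, 162.1]
ee_rot: [0.04, -0.039, 0.706, -0.706]
force: [1.5, -0.4, -0.1]
grip_width: 0.608
```

View pics/scene12c.png

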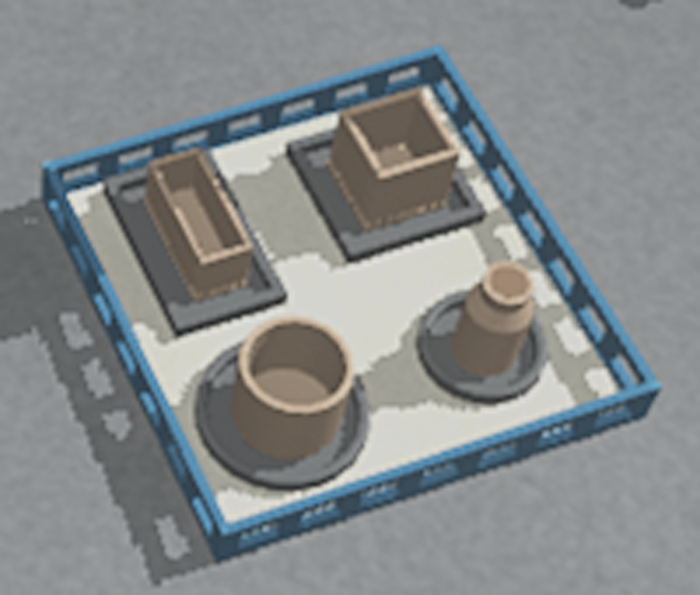

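View pics/wrist12.png

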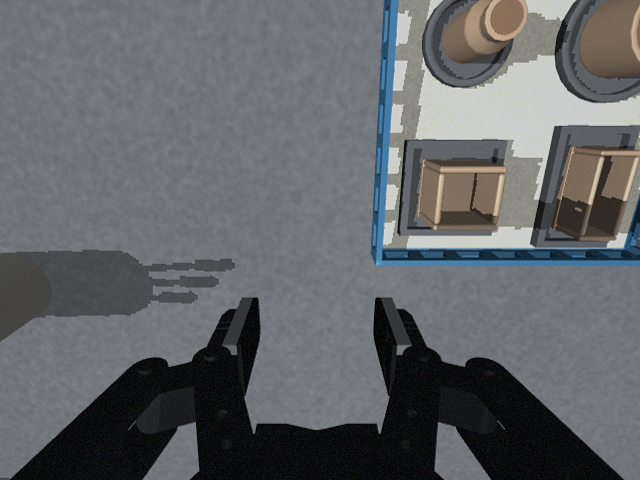

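View pics/top12.png

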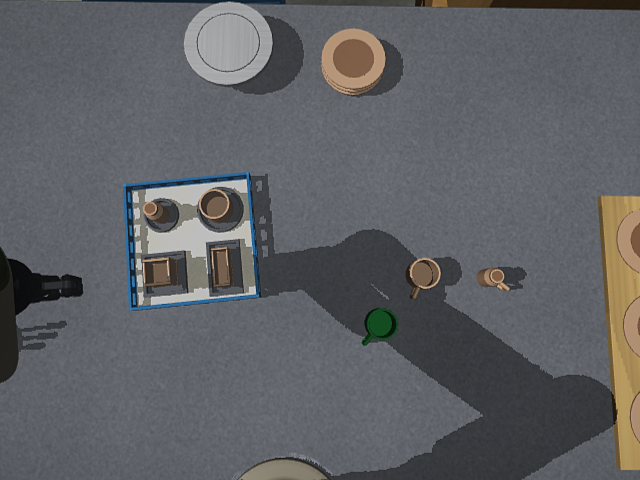

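The scene crop and top view show all four pieces upright and flat in their own frames. The mug (423,275), jug (493,277) and green mug (380,323) are at the same pixels as at the start. The gripper is clear, so I'll hand in.

```bash
python3 -c "
from rig import ctrl; print(ctrl.finish_job())"
```

```text
the job is handed in; nothing more can be done
None
```

All four pieces are standing upright in the frames shaped for them, and I handed the job in at about 31 s. I packed the round cup, square cup, oblong dish and bud vase in that order. Each one was lowered until the wrist felt the floor (7–15 N) and only then released.

- **Last checks:** the final scene, top and wrist pictures show every piece upright and inside its frame. Each touched down at the height the frame floor should be, within 0.1 mm. The mug, the jug and the green look-alike are at their starting pixels, and the gripper is clear of everything.
- **What disagreed:** the scene and top cameras differed by about 4–5 mm on piece positions. I used the values between them, and the wrist camera confirmed these to about 1–2 mm before each grasp.
- **What failed:** my first two move commands were refused because every row needs all its keys, so nothing moved.
- **Grip:** closing the jaws on the two cups pushed the tool up about 4 mm. I allowed for that when setting them down.

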